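# Prop the lid and load the bench engraver

## Robot

A 7-joint arm with a two-finger parallel gripper is mounted at the origin on the work surface. World frame = base frame: x ahead of the robot, y to its left, z up, the work surface at z = 0. Lengths are in m, angles in rad, forces in N, time in s.
With the tool pointing down it reaches from about 0.4 to 0.85 m from the base axis. Payload 10.4 kg.
Tool frame: the origin (TCP) lies between the finger pads; the fingertips stand 22 mm ahead of it and the grasp point (between the pads) lies 3 mm ahead of it; z points along the fingers, y is the line along which they close (so a half turn about z gives the same grasp; the last joint's range is limited). The gripper opens to 85 mm and grips with 20 to 120 N. Pads are 22 mm wide; open, the fingers measure 114 mm over their backs; the gripper's body (76 mm by 85 mm) begins 54 mm behind the grasp point. The pads swing forward as they close: fully open they stand 13 mm farther back than shut.
Start: joints at [1.225, 0.332, -0.065, 1.46, 0.022, 1.35, -0.088], TCP at [0.198, -0.593, 0.253] pointing down, gripper open.
Joint ranges: [-2.6, 2.6], [-0.5, 2.12], [-1.47, 1.34], [0.16, 2.42], [-1.27, 4.41], [0.06, 2.06], [-2.6, 2.6]. Speed limits (rad/s): [2.22, 2.22, 2.79, 2.79, 3.14, 3.14, 3.14].

## Interface

Orientations are given as a unit quaternion [x, y, z, w].
In Python, from workcell import manip, camera, ticket, boxes_of, outline_of gives the robot as it stands.
- The arm moves only by the tool carry_out, never from a script. Its argument "deltas" is a list of rows, each a list of 5 numbers: the shift along the tool's x, y, z as a fraction of full scale, then the turn about the tool's z as a fraction of full scale, then the opening, from -1 (shut) to 1 (fully open), so that 0 is half open. In form: [[tx, ty, tz, spin, gripper], ...]. A call has 1 to 20 rows; each row is the pose to reach, as a shift and turn from the pose commanded when the call began, along the tool's axes at that moment; what a row does not reach only later rows make up. Full scale, the value 1, is 150 mm for a shift and 30 degrees for a turn. A row lasts 1/8 s, in which the tool goes at most 62.5 mm and 10.7 degrees, less where a joint would pass 70% of its speed; a pose out of reach is approached as far as the arm can. A call with a number of a shift or a turn outside -1 to 1 is refused whole. A call with a gripper value outside its range is refused whole. The fingers move at their own pace and stop on an object; "force" is the grip in N (left out, the last holds). Time passes only in rows, so rows that repeat a pose let the fingers close. It gives the time, the measured TCP pose, the force, the opening and the grip force at its end, in the units of the state.
- manip.get_obs(): the state, without advancing time (a new reading comes with each control period).
- camera(name): name is "side" or "top" or "wrist"; returns a dict with "img" (400x640x3 uint8, red, green, blue), "depth" (400x640 float32, m along the optical axis (not along the pixel's ray), 0 where there is no reading), "vertical_fov" (degrees; the focal length in pixels is half the picture's height over the tangent of half this angle, whatever the lens; pixels are square), "cx", "cy" (the principal point, pixels), "R" (3x3) and "t" (3): a world point X has camera coordinates R X + t. Camera axes: x right, y down, z forward; pixel columns grow to the right and rows downward; lengths in m; the calibration is good to about 2 mm. A picture is of the moment at which its call begins.
- ticket.hand_in(): hands the job in; it is judged then, once.
Trained networks look in a picture, given as the dict that the camera call returned (one of the last four; its "shot" number tells which), for a name from the list of things; names that differ only in an ending like _2 or _b are one class to them, and where a whole thing is asked for, a point or a joint stands for the part that bears it (a point fixed in the world has none). Each returns a list of dicts, best first, with "conf" (0 to 1); they miss things now and then, are a little off and sometimes report something else, mostly with a low value. They report only what shows in the picture. A call takes as long as a camera call.
- boxes_of(query, picture): "position" ([x, y, z] in m, in world coordinates, good to about 4 mm: the middle of the surface that is visible of it).
- outline_of(query, picture): "region" (400x640 bool, what is visible of it).
The state is a dict: "clock": time; "joint_pos": joint angles; "joint_velocities": joint speeds; "tau": joint torques, N m; "position": TCP position; "ee_rot": TCP orientation; "ft_force": force on the tool from outside, world axes, zero at the start; "torque": the same for the moment, N m; "grip_width": opening from 0.0 (shut) to 1.0 (fully open); "grasp_force": force on a finger pad.
Only numpy, scipy, OpenCV 4.12 (cv2) and the standard library are available. Lean on these libraries where they do the work, as an engineer would, in place of code of your own. Each camera call takes 0.05 s, during which the arm holds its last target. There are 200 camera calls.

## Task

Load the bench laser engraver and start it. Open its amber lid right back, swing the red-sleeved prop rod up out of its clip as far as it goes, and let the lid down until the ball of the rod sits in the lid's catch and the rod alone carries the lid; only then reach inside and lay every dark bridge blank from the plywood board flat in a pocket of its own on the jig. When all are in, raise the lid off the rod, lay the rod back in its clip, shut the lid, push the green start plunger all the way down and let it come back; never push start with the lid up, and leave the things on the black mat alone.

Things in the scene. Friction and masses are not known exactly. Their poses are not given: they have to be found in the camera images.
- engraver: Fixed bench engraver, 400 mm wide (y), front face at x -100 mm, rear housing to 210 mm. Origin: centre of its underside on the bench; x to its back, y to its left, z up. Well: x -94 to 100, y +-112 mm, wall tops 86 mm and jig board 34 mm above the bench; gantry head over it behind x = 70. Left of it a ledge 28 mm high (y to 200) carries the rod; right of it the control deck, 86 mm high.
- lid (a joint): Angle of the lid in rad: 0 shut, 1.70 at its stop a little past upright, where it stays by itself. Amber window in a grey frame, 190 mm from hinge to front edge, 236 mm wide, 12 mm thick, 0.7 kg, damped. Below about 1.50 rad it sinks shut slowly when let go. Resting on the prop rod it stands at 1.37, its front edge 62 mm behind the engraver's origin and 278 mm above the bench.
- lid_hinge (a point): Middle of the lid's hinge axis, which runs along the engraver's y, 100 mm behind the engraver's origin and 92 mm above the bench.
- lid_bar (a point): Middle of the lid's handle: a round steel bar 12 mm thick, 130 mm long, parallel to the hinge, 230 mm from the hinge axis and 40 mm in front of the lid's front edge (two stand-offs at 58 mm either side of the middle), with room for a finger between bar and edge. Turns with the lid.
- catch (a point): Seat of the catch: a dark steel bracket on the lid's left edge, 130 mm from the hinge axis and 158 mm left of the lid's middle, with two jaws 26 mm apart on the lid's underside; the point is where the centre of the rod's ball sits (13 mm under the lid's hinge plane). Turns with the lid.
- prop_rod (a joint): Angle of the prop rod in rad: 0 lying level in its clip, pointing backwards along the engraver's x; it swings up about an axis along the engraver's y to its stop at 0.83. Its stiff pivot (0.16 N m) keeps it where it is left. It sits in the catch at about 0.81.
- rod_pivot (a point): Pivot of the rod, at x -90, y 158, z 58 mm in the engraver's frame, between two dark cheeks.
- rod_grip (a point): Middle of the rod's red grip sleeve, 16 mm thick and 50 mm long, 105 mm from the pivot; 30 mm above the ledge when the rod lies in its clip (two black prongs 160 to 174 mm from the pivot, open upwards).
- rod_ball (a point): Centre of the black ball, 18 mm thick, at the end of the rod, 219 mm from the pivot.
- pocket_left (a point): Centre of the floor of the left jig pocket; its axes are the engraver's. The pocket is 148 mm along x, 37 mm along y, bounded by strips 4 mm high; the pockets lie side by side 60 mm apart.
- pocket_mid (a point): Centre of the floor of the middle jig pocket; its axes are the engraver's. The pocket is 148 mm along x, 37 mm along y, bounded by strips 4 mm high; the pockets lie side by side 60 mm apart.
- pocket_right (a point): Centre of the floor of the right jig pocket; its axes are the engraver's. The pocket is 148 mm along x, 37 mm along y, bounded by strips 4 mm high; the pockets lie side by side 60 mm apart.
- blank_0: Dark rosewood bridge blank, 140 mm long (its x), 30 mm wide (y), 14 mm thick (z), about 60 g, lying flat on the plywood board (9 mm thick). Origin: centre of its underside. Two or three are present.
- blank_1: Dark rosewood bridge blank, 140 mm long (its x), 30 mm wide (y), 14 mm thick (z), about 60 g, lying flat on the plywood board (9 mm thick). Origin: centre of its underside. Two or three are present.
- blank_2: Dark rosewood bridge blank, 140 mm long (its x), 30 mm wide (y), 14 mm thick (z), about 60 g, lying flat on the plywood board (9 mm thick). Origin: centre of its underside. Two or three are present.
- start (a joint): Stroke of the start plunger in m: 0 out, 0.012 fully down; a spring pushes it back (8 N when fully down).
- start_top (a point): Centre of the top of the green palm plunger, 44 mm across, on the control deck, 110 mm above the bench when out; pushed straight down.
- stock_board: Plywood board 300 by 170 mm, 9 mm thick, fixed, on which the blanks lie; left or right of the engraver. Origin: centre of its underside.
- glue: White glue bottle, 52 mm across, 130 mm high, standing on the black mat; leave alone. Origin: centre of its underside.
- brush: Brush, 160 mm long, lying on the black mat; leave alone. Origin: under its middle.
- sand_block: Cork sanding block 110 by 60 by 30 mm on the black mat; leave alone. Origin: centre of its underside.

How it is judged:
On the way, in this order (a step that is already met when the one before it is completed fails the run):
1. the lid rests in its catch on the ball of the swung-up prop rod, with the robot off it (distance between rod_ball and catch below 0.009 m and value of joint lid between 1.28 and 1.46 rad and contact force between the fingers and anything else below 0.2 N), for 0.4 s.
2. every blank lies flat in a jig pocket of its own, released, with the lid still on the rod (all of step 1 and x of blank_0 in the frame of pocket_mid between -0.008 and 0.008 m and (y of blank_0 in the frame of pocket_left between -0.007 and 0.007 m or y of blank_0 in the frame of pocket_mid between -0.007 and 0.007 m or y of blank_0 in the frame of pocket_right between -0.007 and 0.007 m) and z of blank_0 in the frame of pocket_mid between -0.004 and 0.003 m and angle between the x axis of each of blank_0, blank_1, blank_2 and the x axis of pocket_mid, either way round below 0.08 rad and angle between each of blank_0, blank_1, blank_2's own z axis and vertical below 0.06 rad and x of blank_1 in the frame of pocket_mid between -0.008 and 0.008 m and (y of blank_1 in the frame of pocket_left between -0.007 and 0.007 m or y of blank_1 in the frame of pocket_mid between -0.007 and 0.007 m or y of blank_1 in the frame of pocket_right between -0.007 and 0.007 m) and z of blank_1 in the frame of pocket_mid between -0.004 and 0.003 m and x of blank_2 in the frame of pocket_mid between -0.008 and 0.008 m and (y of blank_2 in the frame of pocket_left between -0.007 and 0.007 m or y of blank_2 in the frame of pocket_mid between -0.007 and 0.007 m or y of blank_2 in the frame of pocket_right between -0.007 and 0.007 m) and z of blank_2 in the frame of pocket_mid between -0.004 and 0.003 m), for 0.2 s.
3. the rod is back in its clip and the lid is shut (value of joint lid below 0.03 rad and value of joint prop_rod below 0.06 rad), for 0.2 s.
4. the start plunger is pushed fully down with the lid shut (all of step 3 and value of joint start above 0.0105 m), for 0.03 s.
At the end, for the whole second after the job is handed in: Every blank lies flat in a jig pocket of its own (within 8 mm lengthwise, 7 mm sideways, 0.08 rad), the rod lies in its clip (below 0.06 rad), the lid is shut (below 0.03 rad) and the start plunger is back out (within 3 mm) (all of step 3 and x of blank_0 in the frame of pocket_mid between -0.008 and 0.008 m and (y of blank_0 in the frame of pocket_left between -0.007 and 0.007 m or y of blank_0 in the frame of pocket_mid between -0.007 and 0.007 m or y of blank_0 in the frame of pocket_right between -0.007 and 0.007 m) and z of blank_0 in the frame of pocket_mid between -0.004 and 0.003 m and angle between the x axis of each of blank_0, blank_1, blank_2 and the x axis of pocket_mid, either way round below 0.08 rad and angle between each of blank_0, blank_1, blank_2's own z axis and vertical below 0.06 rad and x of blank_1 in the frame of pocket_mid between -0.008 and 0.008 m and (y of blank_1 in the frame of pocket_left between -0.007 and 0.007 m or y of blank_1 in the frame of pocket_mid between -0.007 and 0.007 m or y of blank_1 in the frame of pocket_right between -0.007 and 0.007 m) and z of blank_1 in the frame of pocket_mid between -0.004 and 0.003 m and x of blank_2 in the frame of pocket_mid between -0.008 and 0.008 m and (y of blank_2 in the frame of pocket_left between -0.007 and 0.007 m or y of blank_2 in the frame of pocket_mid between -0.007 and 0.007 m or y of blank_2 in the frame of pocket_right between -0.007 and 0.007 m) and z of blank_2 in the frame of pocket_mid between -0.004 and 0.003 m and value of joint start below 0.003 m); the robot touches nothing.
It fails at once if a hand reaches down into the work well while the lid is not resting on the rod (x of the grasp point in the frame of engraver between -0.085 and 0.09 m and y of the grasp point in the frame of engraver between -0.1 and 0.1 m and z of the grasp point in the frame of engraver below 0.085 m and distance between rod_ball and catch above 0.02 m).
It fails at once if the start plunger is pushed while the lid is up (value of joint start above 0.006 m and value of joint lid above 0.06 rad).
It fails at once if the glue is disturbed (over 30 mm) (distance of glue from where it was at the start of the episode above 0.03 m).
It fails at once if the brush is disturbed (over 30 mm) (distance of brush from where it was at the start of the episode above 0.03 m).
It fails at once if the sand block is disturbed (over 30 mm) (distance of sand_block from where it was at the start of the episode above 0.03 m).
Of blank_0, blank_1, blank_2 only 2 to 3 are there at a start; the rules pass over those that are not, and their reading is None.
At some moment in a run one of blank_0, blank_1, blank_2 may be knocked a few centimetres aside while the robot is not near it.
Once in a run the grip may slacken for a moment while it holds something.
It also fails if it takes over 210 s, if anything falls off the work surface, if the arm or the gripper's body presses on something with over 40 N, if the wrist force passes 120 N, or if a joint passes its speed limit or range.

## Working session

There is one attempt and no reset: what is moved stays moved. The work goes in short steps, Python scripts to look and compute and a tool call to move; the robot and the scene stay as the last step left them, time stands still between calls to the robot, and variables do not carry over. Pictures are saved under pics/ and viewed, at most 14 in all, crops included, and the job is handed in when it is done.

Besides the shell and the picture viewer there is one more tool, called after "Call:" as a command line: name --pt "numbers of a row" for each row, then --argument value for the rest. carry_out: Moves the arm, as the interface text tells. Its arguments: {"type":"object","properties":{"deltas":{"type":"array","items":{"type":"array","items":{"type":"number"}}},"force":{"type":"number"}},"required":["deltas"]}

```bash
mkdir -p pics; ls; cat > h.py <<'E'
import numpy as np, cv2
from workcell import manip, camera, ticket, boxes_of, outline_of
def save(p,n): cv2.imwrite('pics/'+n,p['img'][:,:,::-1])
def K(p):
    f=200/np.tan(np.radians(p['vertical_fov'])/2); return f,p['cx'],p['cy']
def cloud(p):
    f,cx,cy=K(p); v,u=np.mgrid[:400,:640]; d=p['depth']
    c=np.stack([(u-cx)/f*d,(v-cy)/f*d,d],-1)
    return (c-p['t'])@np.asarray(p['R'])   # R^T (c-t)
def proj(p,X):
    c=np.asarray(X)@np.asarray(p['R']).T+p['t']; f,cx,cy=K(p)
    return c[...,:2]/c[...,2:]*f+[cx,cy]
E
python3 - <<'E'
from h import *
for n in('top','side'):
    p=camera(n); save(p,n+'0.png'); C=cloud(p)
    print(n,p['vertical_fov'],p['cx'],p['cy'],np.round(p['R'],3).tolist(),np.round(p['t'],3))
    for q in ['engraver','lid','lid_bar','lid_hinge','catch','rod_pivot','rod_grip','rod_ball','pocket_mid','pocket_left','blank_0','start_top','stock_board','glue','brush','sand_block']:
        try: print(q,[(np.round(b['position'],3).tolist(),round(b['conf'],2)) for b in boxes_of(q,p)[:4]])
        except Exception as e: print(q,e)
o=manip.get_obs(); print({k:np.round(v,3).tolist() for k,v in o.items()})
E
```

```text
pics
top 56.5150764666796 323.4281570397996 205.81621207560414 [[-0.018, -1.0, 0.02], [-0.991, 0.015, -0.13], [0.129, -0.022, -0.991]] [-0.012  0.575  0.941]
engraver [([0.635, -0.006, 0.095], 0.67)]
lid [([0.573, -0.006, 0.097], 0.83)]
lid_bar [([0.571, -0.004, 0.095], 0.63), ([0.541, -0.168, 0.112], 0.25)]
lid_hinge [([0.63, -0.007, 0.094], 0.7)]
catch [([0.575, -0.001, 0.094], 0.96)]
rod_pivot [([0.635, -0.002, 0.093], 0.74)]
rod_grip [([0.613, 0.147, 0.063], 0.55)]
rod_ball [([0.614, 0.153, 0.064], 0.56)]
pocket_mid [([0.632, -0.0, 0.095], 0.7)]
pocket_left [([0.635, -0.003, 0.097], 0.74), ([0.567, 0.382, 0.025], 0.44)]
blank_0 [([0.566, 0.382, 0.023], 0.62), ([0.476, 0.375, 0.023], 0.56)]
start_top [([0.539, -0.165, 0.115], 0.58)]
stock_board [([0.45, 0.373, 0.008], 0.92), ([0.474, 0.37, 0.025], 0.69)]
glue [([0.404, -0.38, 0.09], 0.93), ([0.613, 0.148, 0.062], 0.2)]
brush [([0.485, -0.335, 0.019], 0.64)]
sand_block [([0.575, -0.384, 0.037], 0.93), ([0.404, -0.382, 0.089], 0.6), ([0.632, -0.0, 0.096], 0.37)]
side 46.223326274897275 320.89773278427253 191.224263074323 [[-0.942, -
[... 585 characters left out ...]
k_0 [([0.564, 0.391, 0.026], 0.97), ([0.47, 0.383, 0.019], 0.7)]
start_top [([0.54, -0.159, 0.108], 0.61), ([0.572, -0.375, 0.032], 0.54), ([0.564, 0.393, 0.028], 0.34)]
stock_board [([0.444, 0.386, 0.006], 0.63)]
glue [([0.403, -0.376, 0.07], 0.67)]
brush [([0.484, -0.324, 0.017], 0.82)]
sand_block []
{'clock': 1.7, 'joint_pos': [1.225, 0.332, -0.065, 1.46, 0.022, 1.35, -0.088], 'joint_velocities': [-0.001, 0.001, -0.0, -0.001, -0.002, -0.001, 0.001], 'tau': [-0.0, -62.524, 0.048, -39.183, 0.016, 0.002, -0.0], 'position': [0.198, -0.593, 0.253], 'ee_rot': [0.987, 0.161, 0.0, 0.0], 'ft_force': [-0.005, -0.091, -0.137], 'torque': [0.009, 0.037, 0.039], 'grasp_force': 0.0, 'grip_width': 1.001}
```

View pics/top0.png

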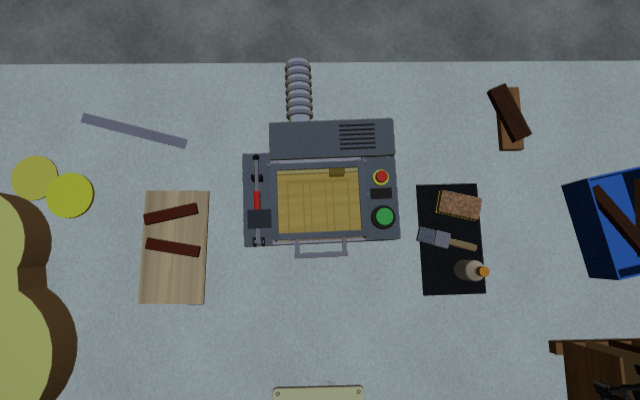

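View pics/side0.png

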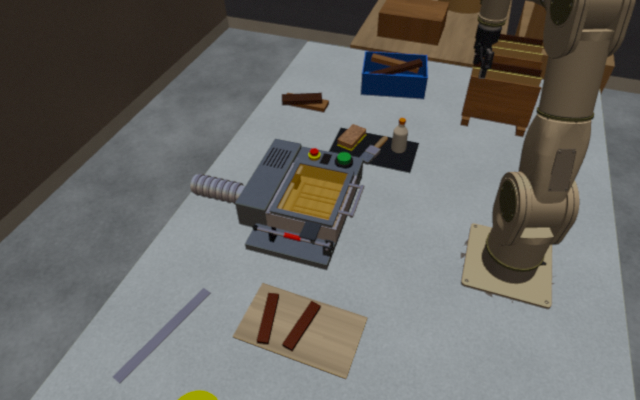

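The top view shows the engraver in the centre, with the lid bar at about (320,255), the red sleeve at (257,200) and the green plunger at (384,216). Two blanks lie on the board, at (171,215) and (172,247). The dark sticks elsewhere are off the board and are decoys. The side view agrees.

```bash
python3 - <<'E'
from h import *
p=camera('top'); C=cloud(p).reshape(-1,3); C=C[p['depth'].ravel()>0]
x,y,z=C.T
m=(z>.02)&(z<.125)&(x>.43)&(x<.9)&(y>-.26)&(y<.26)
# ortho raster 2mm
G=np.zeros((300,300),np.uint8); G[((x[m]-.4)/.002).astype(int).clip(0,299),((y[m]+.3)/.002).astype(int)]=255
G=cv2.morphologyEx(G,cv2.MORPH_CLOSE,np.ones((5,5))); G=cv2.morphologyEx(G,cv2.MORPH_OPEN,np.ones((21,21)))
cv2.imwrite('pics/g.png',G)
c=max(cv2.findContours(G,0,1)[0],key=cv2.contourArea); r=cv2.minAreaRect(c)
print('rect',r, [( .4+b[1]*.002,-.3+b[0]*.002) for b in cv2.boxPoints(r)])
def reg(q,k,pp):
    for b in outline_of(q,pp)[:k]:
        P=cloud(pp)[b['region']&(pp['depth']>0)]
        r=cv2.minAreaRect((P[:,:2]*1000).astype(np.float32)); print(q,round(b['conf'],2),len(P),np.round(np.median(P,0),3),'z',np.round(np.percentile(P[:,2],[5,95]),3),np.round(r[0],0),np.round(r[1],0),round(r[2],1))
for n in('top','side'):
    pp=p if n=='top' else camera(n)
    print(n)
    for q,k in [('blank_0',4),('start_top',2),('rod_grip',1),('lid_bar',2),('prop_rod',1),('stock_board',1),('pocket_mid',2)]: reg(q,k,pp)
    if n=='top':
        im=cv2.cvtColor(p['img'],cv2.COLOR_RGB2HSV); D=cloud(p)
        for nm,mm in [('red',((im[...,0]<8)|(im[...,0]>172))&(im[...,1]>170)&(im[...,2]>90)),('green',(im[...,0]>45)&(im[...,0]<80)&(im[...,1]>150))]:
            mm=mm&(p['depth']>0)&(np.abs(D[...,1])<.25)&(D[...,2]>.03)
            nn,lab,st,ce=cv2.connectedComponentsWithStats(mm.astype(np.uint8))
            for i in range(1,nn):
                if st[i,4]>15: P=D[lab==i]; print(nm,st[i],np.round(P.mean(0),4),P.min(0).round(3),P.max(0).round(3))
        # lid bar points: in front of the engraver
        P=D[(D[...,2]>.07)&(D[...,2]<.12)&(D[...,0]>.44)&(D[...,0]<.492)&(np.abs(D[...,1])<.1)]
        if len(P): print('bar', len(P),P.mean(0).round(4),np.polyfit(P[:,1],P[:,0],1).round(4),P.min(0).round(3),P.max(0).round(3))
E
```

```text
rect ((146.14801025390625, 115.68146514892578), (154.6226043701172, 199.3186492919922), 88.36341857910156) [(np.float32(0.4824959), np.float32(-0.21135733)), (np.float32(0.4711109), np.float32(0.18711737)), (np.float32(0.78023), np.float32(0.19594935)), (np.float32(0.791615), np.float32(-0.20252535))]
top
blank_0 0.97 628 [0.563 0.383 0.022] z [0.018 0.025] [565. 384.] [ 34. 140.] 12.1
blank_0 0.86 604 [0.474 0.376 0.022] z [0.019 0.025] [474. 376.] [140.  31.] 79.4
start_top 0.59 256 [ 0.537 -0.166  0.113] z [0.108 0.115] [ 538. -167.] [40. 42.] 25.9
rod_grip 0.73 253 [ 0.537 -0.166  0.113] z [0.109 0.115] [ 539. -166.] [41. 42.] 88.4
lid_bar 0.93 8173 [ 0.572 -0.002  0.096] z [0.092 0.1  ] [564.  26.] [243. 309.] 0.1
lid_bar 0.6 253 [ 0.537 -0.166  0.113] z [0.108 0.115] [ 537. -166.] [43. 40.] 41.2
prop_rod 0.79 296 [0.612 0.15  0.062] z [0.058 0.066] [598. 150.] [223.  14.] 1.2
stock_board 0.56 6107 [0.448 0.373 0.008] z [0.005 0.011] [477. 377.] [173. 303.] 88.4
pocket_mid 0.95 19888 [ 0.633 -0.004  0.095] z [0.027 0.1  ] [939. -16.] [993. 419.] 0.3
red [376 171  11  11  88] [ 0
[... 491 characters left out ...]
 [708.  -4.] [526. 405.] 1.4
blank_0 0.57 672 [0.563 0.391 0.022] z [0.011 0.026] [567. 382.] [ 35. 149.] 11.7
start_top 0.71 12795 [0.627 0.051 0.093] z [0.022 0.101] [713. -58.] [512. 548.] 87.0
rod_grip 0.53 304 [0.6   0.153 0.062] z [0.031 0.068] [601. 149.] [223.  55.] 5.1
lid_bar 0.65 4259 [0.572 0.012 0.096] z [0.092 0.101] [564.  10.] [240. 324.] 1.3
lid_bar 0.15 12591 [0.627 0.052 0.093] z [0.024 0.101] [676. -30.] [457. 518.] 71.6
prop_rod 0.74 232 [0.597 0.154 0.062] z [0.055 0.067] [601. 147.] [223.  28.] 2.6
stock_board 0.78 6272 [0.447 0.386 0.008] z [0.004 0.012] [481. 374.] [180. 307.] 88.8
pocket_mid 0.69 12881 [0.629 0.051 0.092] z [0.02  0.101] [707. -60.] [515. 531.] 88.9
```

```bash
cat >> h.py <<'E'
EO=np.array([.5776,-.009]); YAW=.0286
def e2w(x,y,z): c,s=np.cos(YAW),np.sin(YAW); return np.array([EO[0]+c*x-s*y,EO[1]+s*x+c*y,z])
def w2e(P): c,s=np.cos(YAW),np.sin(YAW); d=np.asarray(P)[...,:2]-EO; return np.stack([c*d[...,0]+s*d[...,1],-s*d[...,0]+c*d[...,1],np.asarray(P)[...,2]],-1)
def pose():
    o=manip.get_obs(); q=o['ee_rot']; return np.array([*o['position'],2*np.arctan2(q[1],q[0])])
def rel(S,T):
    c,s=np.cos(S[3]),np.sin(S[3]); d=np.asarray(T[:3])-S[:3]; a=(T[3]-S[3]+np.pi)%(2*np.pi)-np.pi
    return np.array([(c*d[0]+s*d[1])/.15,(s*d[0]-c*d[1])/.15,-d[2]/.15,-a/np.radians(30)])
def legs(S,*Ts):
    "split moves into calls, print the deltas of each"
    S=np.array(S,float)
    for T in Ts:
        T=np.array(T,float); n=int(np.ceil(np.abs(rel(S,T)).max()-1e-6)) or 1
        n0=n
        while True:
            D=(T-S); D[3]=(D[3]+np.pi)%(2*np.pi)-np.pi; W=[S+D*i/n for i in range(n+1)]
            R=[rel(W[i],W[i+1]) for i in range(n)]
            if max(np.abs(r).max() for r in R)<=1: break
            n+=1
        for r in R: print(np.round(r,3).tolist())
        print('--'); S=W[-1]
H=np.pi/2+YAW   # tool y along engraver x
E
python3 - <<'E'
from h import *
S=pose(); b=e2w(-.132,0,.18); legs(S,[*b,H],[*b[:2],.130,H]); print(S,b)
E
```

```text
[0.558, -0.629, 0.098, -0.488]
[0.699, -0.467, 0.098, -0.488]
[0.794, -0.276, 0.098, -0.488]
[0.838, -0.066, 0.098, -0.488]
[0.828, 0.148, 0.098, -0.488]
--
[0.0, 0.0, 0.333, 0.0]
--
[ 0.19827627 -0.59274662  0.25334663  0.32281377] [ 0.44565398 -0.01277469  0.18      ]
```

Call:
carry_out --pt "0.558 -0.629 0.098 -0.488 0" --pt "0.558 -0.629 0.098 -0.488 0" --pt "0.558 -0.629 0.098 -0.488 0"

```text
clock: 2.88
position: [0.2503, -0.4727, 0.2384]
ee_rot: [0.957, 0.288, 0.0, -0.001]
ft_force: [-1.7, -1.3, 0.7]
grip_width: 0.503
grasp_force: 0.0
```

Call:
carry_out --pt "0.699 -0.467 0.098 -0.488 0" --pt "0.699 -0.467 0.098 -0.488 0" --pt "0.699 -0.467 0.098 -0.488 0"

```text
clock: 3.25
position: [0.2991, -0.3576, 0.224]
ee_rot: [0.913, 0.408, 0.0, 0.0]
ft_force: [-1.2, -1.0, -0.2]
grip_width: 0.505
grasp_force: 0.0
```

Call:
carry_out --pt "0.794 -0.276 0.098 -0.488 0" --pt "0.794 -0.276 0.098 -0.488 0" --pt "0.794 -0.276 0.098 -0.488 0"

```text
clock: 3.62
position: [0.3481, -0.2422, 0.2094]
ee_rot: [0.854, 0.52, 0.0, 0.0]
ft_force: [-0.5, -0.5, -0.5]
grip_width: 0.501
grasp_force: 0.0
```

Call:
carry_out --pt "0.838 -0.066 0.098 -0.488 -0.43" --pt "0.838 -0.066 0.098 -0.488 -0.43" --pt "0.838 -0.066 0.098 -0.488 -0.43"

```text
clock: 4.0
position: [0.3975, -0.1264, 0.1948]
ee_rot: [0.781, 0.625, 0.0, 0.0]
ft_force: [-1.1, -1.0, 0.1]
grip_width: 0.288
grasp_force: 0.0
```

Call:
carry_out --pt "0.828 0.148 0.098 -0.488 -0.43" --pt "0.828 0.148 0.098 -0.488 -0.43" --pt "0.828 0.148 0.098 -0.488 -0.43" --pt "0.828 0.148 0.098 -0.488 -0.43"

```text
clock: 4.5
position: [0.4458, -0.0145, 0.1798]
ee_rot: [0.698, 0.717, -0.0, 0.0]
ft_force: [0.3, -0.9, 0.2]
grip_width: 0.285
grasp_force: 0.0
```

```bash
python3 - <<'E'
from h import *
print(pose(),w2e(pose()[:3]),manip.get_obs()['grip_width'],manip.get_obs()['clock'])
p=camera('wrist'); save(p,'w1.png'); D=cloud(p); P=w2e(D.reshape(-1,3))
P=P[(p['depth'].ravel()>0)]
m=(P[:,0]>-.16)&(P[:,0]<-.1)&(P[:,2]>.05)&(P[:,2]<.12)&(abs(P[:,1])<.04)
Q=P[m]; print(len(Q)); 
for y0 in (-.03,-.01,.01,.03):
    q=Q[abs(Q[:,1]-y0)<.01]; q=q[q[:,0]<-.11]
    if len(q): print(y0,np.percentile(q[:,0],[2,50,98]).round(4),np.percentile(q[:,2],[50,98]).round(4))
print(e2w(-.13,0,.1), proj(p,e2w(-.13,0,.092)))
E
```

```text
[ 0.44579769 -0.01446292  0.17982304  1.59758408] [-0.13190463 -0.00169165  0.17982304] 0.28461509164135623 4.5
1480
-0.03 [-0.1349 -0.1292 -0.1234] [0.098  0.0999]
-0.01 [-0.1348 -0.1293 -0.1236] [0.0981 0.1   ]
0.01 [-0.1347 -0.1293 -0.1232] [0.0982 0.0999]
0.03 [-0.1346 -0.1294 -0.1233] [0.0982 0.1   ]
[ 0.44765316 -0.01271749  0.1       ] [325.00380829 211.04029678]
```

View pics/w1.png

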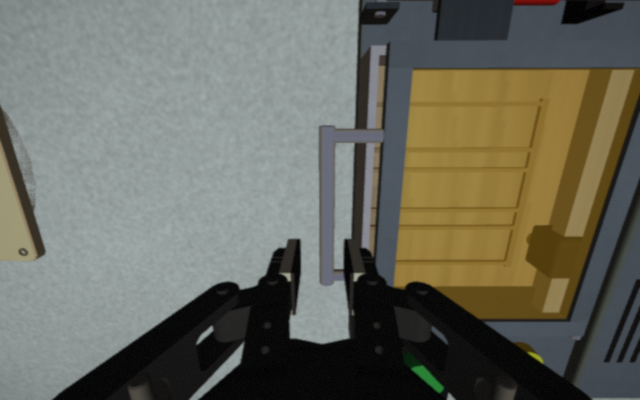

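The wrist view shows the bar between the two finger lines at about (325,205). By depth it lies at engraver x −129 mm, with its top at z 98–100 mm. I'll go down and grip it.

Call:
carry_out --pt "0 0.007 0.3 0 -0.43" --pt "0 0.007 0.5 0 -0.43" --pt "0 0.007 0.52 0 -0.43" --pt "0 0.007 0.52 0 -0.43" --pt "0 0.007 0.52 0 -1" --pt "0 0.007 0.52 0 -1" --pt "0 0.007 0.52 0 -1" --pt "0 0.007 0.52 0 -1" --force 30

```text
clock: 5.55
position: [0.4494, -0.0132, 0.1039]
ee_rot: [0.697, 0.717, 0.002, 0.003]
ft_force: [8.7, -1.3, -3.5]
grip_width: 0.122
grasp_force: 31.3
```

```bash
cat >> h.py <<'E'
def arc(S,a0,a1,n,r=.230,hx=.100,hz=.0925,lift=True):
    "rows following the bar's circle from lid angle a0 to a1, relative to pose S"
    for a in np.linspace(a0,a1,n+1)[1:]:
        dx=-r*(np.cos(a)-np.cos(a0)); dz=r*(np.sin(a)-np.sin(a0))
        d=rel(S,[S[0]+dx*np.cos(YAW),S[1]+dx*np.sin(YAW),S[2]+dz,S[3]]); print(round(a,3),np.round(d[:3],3).tolist())
E
python3 - <<'E'
from h import *
S=pose(); print(S,w2e(S[:3])); S[3]=H
arc(S,0,.6,10); print(); arc(S,.6,1.15,8); print(); arc(S,1.15,1.69,8)
E
```

```text
[ 0.44939201 -0.01321261  0.10387242  1.59953827] [-0.12827602 -0.00054464  0.10387242]
0.06 [-0.0, 0.003, -0.092]
0.12 [-0.0, 0.011, -0.184]
0.18 [0.0, 0.025, -0.275]
0.24 [0.0, 0.044, -0.364]
0.3 [0.0, 0.068, -0.453]
0.36 [0.0, 0.098, -0.54]
0.42 [0.0, 0.133, -0.625]
0.48 [0.0, 0.173, -0.708]
0.54 [0.0, 0.218, -0.788]
0.6 [0.0, 0.268, -0.866]

0.669 [0.0, 0.062, -0.085]
0.737 [0.0, 0.131, -0.165]
0.806 [0.0, 0.204, -0.241]
0.875 [0.0, 0.283, -0.311]
0.944 [0.0, 0.366, -0.376]
1.012 [0.0, 0.453, -0.435]
1.081 [0.0, 0.545, -0.487]
1.15 [0.0, 0.639, -0.534]

1.217 [0.0, 0.096, -0.039]
1.285 [0.0, 0.194, -0.072]
1.352 [0.0, 0.294, -0.097]
1.42 [0.0, 0.396, -0.116]
1.487 [0.0, 0.499, -0.128]
1.555 [0.0, 0.602, -0.134]
1.622 [0.0, 0.706, -0.132]
1.69 [0.0, 0.809, -0.123]
```

Call:
carry_out --pt "0 0.013 -0.092 0 -1" --pt "0 0.021 -0.184 0 -1" --pt "0 0.035 -0.275 0 -1" --pt "0 0.054 -0.364 0 -1" --pt "0 0.078 -0.453 0 -1" --pt "0 0.108 -0.54 0 -1" --pt "0 0.143 -0.625 0 -1" --pt "0 0.183 -0.708 0 -1" --pt "0 0.228 -0.788 0 -1" --pt "0 0.278 -0.866 0 -1" --pt "0 0.278 -0.866 0 -1"

```text
clock: 6.92
position: [0.4884, -0.012, 0.2327]
ee_rot: [0.697, 0.717, -0.0, 0.0]
ft_force: [-3.5, -3.8, -1.3]
grip_width: 0.124
grasp_force: 29.7
```

```bash
python3 - <<'E'
from h import *
S=pose(); print(S,w2e(S[:3]),manip.get_obs()['grip_width'])
p=camera('side'); save(p,'s1.png')
E
```

```text
[ 0.48841349 -0.01200172  0.23266047  1.59982013] [-0.08923587 -0.00045011  0.23266047] 0.1236270309379292
```

View pics/s1.png

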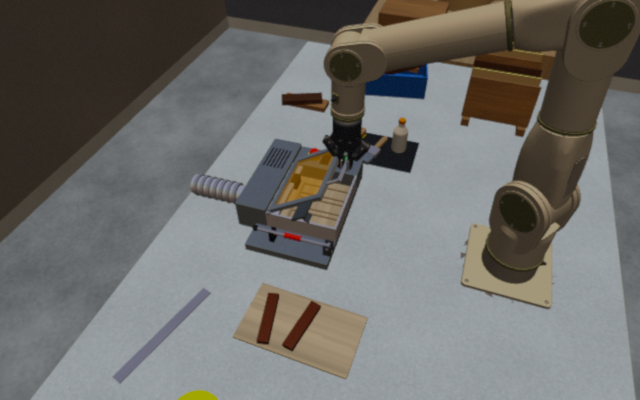

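The side view shows the lid coming up with the bar, and the gripper still holding it at (347,150). I'll carry on round the arc.

Call:
carry_out --pt "0 0.062 -0.085 0 -1" --pt "0 0.131 -0.165 0 -1" --pt "0 0.204 -0.241 0 -1" --pt "0 0.283 -0.311 0 -1" --pt "0 0.366 -0.376 0 -1" --pt "0 0.453 -0.435 0 -1" --pt "0 0.545 -0.487 0 -1" --pt "0 0.639 -0.534 0 -1" --pt "0 0.639 -0.534 0 -1"

```text
clock: 8.1
position: [0.5846, -0.0091, 0.3138]
ee_rot: [0.697, 0.717, 0.0, 0.001]
ft_force: [-6.4, -4.3, 11.2]
grip_width: 0.125
grasp_force: 31.6
```

Call:
carry_out --pt "0 0.096 -0.039 0 -1" --pt "0 0.194 -0.072 0 -1" --pt "0 0.294 -0.097 0 -1" --pt "0 0.396 -0.116 0 -1" --pt "0 0.499 -0.128 0 -1" --pt "0 0.602 -0.134 0 -1" --pt "0 0.706 -0.132 0 -1" --pt "0 0.8 -0.124 0 -1" --pt "0 0.82 -0.122 0 -1" --pt "0 0.82 -0.122 0 -1"

```text
clock: 9.35
position: [0.7071, -0.0054, 0.3305]
ee_rot: [0.697, 0.717, 0.0, 0.0]
ft_force: [-1.1, -3.7, 3.0]
grip_width: 0.125
grasp_force: 32.4
```

```bash
python3 - <<'E'
from h import *
S=pose(); print(S,w2e(S[:3]),manip.get_obs()['grip_width'])
E
```

```text
[ 0.70711743 -0.00542836  0.33047309  1.5996372 ] [ 1.29566600e-01 -1.33511238e-04  3.30473085e-01] 0.1251814068623628
```

```bash
python3 - <<'E'
from h import *
S=pose(); S[3]=H
b=e2w(.13,0,.40); g=e2w(.015,.158,.16); 
legs(S,[*e2w(.03,.08,.36),H+np.pi/6],[*g,H+np.pi/2])
E
```

```text
[0.534, -0.664, -0.197, -1.0]
--
[0.167, 0.058, 0.444, -0.667]
[0.137, 0.111, 0.444, -0.667]
[0.091, 0.151, 0.444, -0.667]
--
```

Call:
carry_out --pt "0 0 0 0 -0.4" --pt "0 0 0 0 -0.4" --pt "0 0 0 0 -0.4" --pt "0 0 -0.1 0 -0.4" --pt "0 0 -0.3 0 -0.2" --pt "0 0 -0.4 0 -0.15" --pt "0 0 -0.4 0 -0.15"

```text
clock: 10.22
position: [0.7073, -0.0045, 0.3915]
ee_rot: [0.697, 0.718, 0.001, 0.001]
ft_force: [0.6, -0.1, 0.4]
grip_width: 0.422
grasp_force: 0.0
```

Call:
carry_out --pt "0.25 -0.35 0 -0.35 -0.15" --pt "0.534 -0.664 0 -0.7 -0.15" --pt "0.534 -0.664 0.2 -1 -0.15" --pt "0.534 -0.664 0.207 -1 -0.15" --pt "0.534 -0.664 0.207 -1 -0.15"

```text
clock: 10.85
position: [0.6056, 0.0712, 0.359]
ee_rot: [0.489, 0.872, -0.0, -0.0]
ft_force: [0.2, -0.3, 0.4]
grip_width: 0.424
grasp_force: 0.0
```

Call:
carry_out --pt "0.167 0.058 0.444 -0.667 -0.15" --pt "0.167 0.058 0.444 -0.667 -0.15" --pt "0.167 0.058 0.444 -0.667 -0.15"

```text
clock: 11.22
position: [0.5998, 0.0978, 0.2922]
ee_rot: [0.33, 0.944, 0.0, -0.001]
ft_force: [-0.2, 0.3, 0.1]
grip_width: 0.427
grasp_force: 0.0
```

Call:
carry_out --pt "0.137 0.111 0.444 -0.667 -0.15" --pt "0.137 0.111 0.444 -0.667 -0.15" --pt "0.137 0.111 0.444 -0.667 -0.15"

```text
clock: 11.6
position: [0.5942, 0.1236, 0.2263]
ee_rot: [0.162, 0.987, 0.0, 0.0]
ft_force: [0.4, -0.2, 0.7]
grip_width: 0.428
grasp_force: 0.0
```

Call:
carry_out --pt "0.091 0.151 0.444 -0.667 -0.15" --pt "0.091 0.151 0.444 -0.667 -0.15" --pt "0.091 0.151 0.444 -0.667 -0.15" --pt "0.091 0.151 0.444 -0.667 -0.15"

```text
clock: 12.1
position: [0.5891, 0.1491, 0.161]
ee_rot: [-0.011, 1.0, 0.0, 0.001]
ft_force: [-0.0, -0.8, -0.6]
grip_width: 0.426
grasp_force: 0.0
```

```bash
python3 - <<'E'
from h import *
S=pose(); print(S,w2e(S[:3]))
p=camera('wrist'); save(p,'w2.png'); D=cloud(p)
im=cv2.cvtColor(p['img'],cv2.COLOR_RGB2HSV)
m=((im[...,0]<8)|(im[...,0]>172))&(im[...,1]>170)&(im[...,2]>70)&(p['depth']>0)
P=w2e(D[m]); P=P[(abs(P[:,1]-.158)<.03)]; print('red',len(P),np.percentile(P,[2,50,98],axis=0).round(4).tolist())
# pockets: image of well, in engraver frame ortho view
import scipy
A=w2e(D.reshape(-1,3)); 
M=(abs(A[:,1])<.12)&(A[:,0]>-.1)&(A[:,0]<.1)
print(np.histogram(A[M][:,2],bins=[0,.03,.034,.036,.038,.04,.05,.08,.1]))
E
```

```text
[0.58906151 0.14909432 0.1610108  3.163478  ] [0.01597771 0.15770191 0.1610108 ]
red 984 [[-0.0082, 0.1518, 0.0602], [0.014, 0.1585, 0.0641], [0.0393, 0.1659, 0.0659]]
(array([  364, 35021,  4876,  7524,   992,  2439, 10162,  7809]), array([0.   , 0.03 , 0.034, 0.036, 0.038, 0.04 , 0.05 , 0.08 , 0.1  ]))
```

View pics/w2.png

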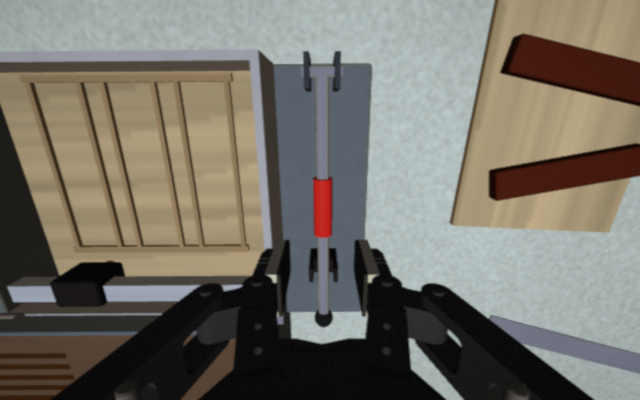

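The wrist view shows the red sleeve at (322,207) with the pads on either side of the rod, and all three pockets at the left. I'll grip the sleeve and swing the rod up.

```bash
python3 - <<'E'
from h import *
p=camera('wrist'); C=w2e(cloud(p))
def L(v,u): return C[v-1:v+2,u-1:u+2].reshape(-1,3).mean(0).round(4)
g=cv2.cvtColor(p['img'],cv2.COLOR_RGB2GRAY)
for v in(130,165,200):
    d=[(u,int(g[v,u]),np.round(C[v,u],3).tolist()) for u in range(30,262)]
    gr=np.abs(np.gradient(g[v,30:262].astype(float))); pk=[i+30 for i in range(2,230) if gr[i]>=gr[i-2:i+3].max() and gr[i]>9]
    print(v,[(u,L(v,u)[1:].tolist()) for u in pk])
for u in(70,140,210):
    gr=np.abs(np.gradient(g[60:262,u].astype(float))); pk=[i+60 for i in range(2,200) if gr[i]>=gr[i-2:i+3].max() and gr[i]>9]
    print(u,[(v,L(v,u)[[0,2]].tolist()) for v in pk])
for a in np.linspace(.085,.85,10): print(round(.7*(1-np.cos(a)),3),round(-.7*np.sin(a),3))
E
```

```text
130 [(39, [-0.083, 0.0354]), (44, [-0.0782, 0.0359]), (48, [-0.0775, 0.0331]), (87, [-0.042, 0.0354]), (92, [-0.0368, 0.0365]), (95, [-0.0366, 0.0336]), (114, [-0.0181, 0.0366]), (117, [-0.0181, 0.033]), (158, [0.0188, 0.0358]), (162, [0.0226, 0.0364]), (165, [0.0236, 0.0337]), (180, [0.0373, 0.0351]), (187, [0.0426, 0.0338]), (228, [0.078, 0.0343]), (235, [0.0838, 0.0334])]
165 [(50, [-0.0828, 0.0354]), (54, [-0.0785, 0.0362]), (58, [-0.0776, 0.0335]), (96, [-0.0421, 0.0353]), (101, [-0.0369, 0.0363]), (104, [-0.0364, 0.0335]), (118, [-0.022, 0.0361]), (122, [0.0016, 0.0636]), (125, [-0.0177, 0.0334]), (164, [0.0179, 0.0347]), (171, [0.0235, 0.0335]), (186, [0.0379, 0.0355]), (192, [0.0426, 0.0341]), (232, [0.0787, 0.0354]), (238, [0.0836, 0.034])]
200 [(33, [-0.1111, 0.033]), (60, [-0.0843, 0.0346]), (65, [-0.0781, 0.0363]), (69, [-0.0777, 0.0329]), (105, [-0.0203, 0.0621]), (113, [-0.0365, 0.0331]), (126, [-0.0224, 0.0357]), (130, [-0.0182, 0.0364]), (133, [-0.0173, 0.0338]), (171, [0.0189, 0.0354]), (177, [0.0234, 0.0335]), (191, [0.0373, 0.0353]), (198, [0.0427, 0.033]), (236, [0.0878, 0.0627]), (242, [0.0839, 0.0335])]
70 [(71, [-0.0927, 0.0368]), (83, [-0.0842, 0.033]), (204, [0.0208, 0.0332]), (216, [0.0315, 0.0366])]
140 [(71, [-0.0926, 0.035]), (82, [-0.0845, 0.0345]), (83, [-0.0839, 0.033]), (230, [0.0474, 0.0337]), (241, [0.0579, 0.0361]), (245, [0.062, 0.0365])]
210 [(70, [-0.0928, 0.0374]), (82, [-0.0843, 0.0339]), (244, [0.0629, 0.0334])]
0.003 -0.059
0.01 -0.118
0.023 -0.177
0.04 -0.233
0.062 -0.289
0.089 -0.342
0.12 -0.392
0.156 -0.44
0.195 -0.485
0.238 -0.526
```

Call:
carry_out --pt "0 0 0.35 0 -0.15" --pt "0 -0.003 0.6 0 -0.15" --pt "0 -0.003 0.66 0 -0.15" --pt "0 -0.003 0.66 0 -0.15" --pt "0 -0.003 0.66 0 -1" --pt "0 -0.003 0.66 0 -1" --pt "0 -0.003 0.66 0 -1" --pt "0 -0.003 0.66 0 -1" --pt "0 -0.003 0.66 0 -1" --force 25

```text
clock: 13.32
position: [0.5892, 0.1498, 0.0623]
ee_rot: [-0.014, 1.0, 0.0, 0.002]
ft_force: [-0.2, 1.2, 8.8]
grip_width: 0.176
grasp_force: 25.5
```

Call:
carry_out --pt "0.003 0 -0.06 0 -1" --pt "0.01 0 -0.118 0 -1" --pt "0.023 0 -0.177 0 -1" --pt "0.04 0 -0.233 0 -1" --pt "0.062 0 -0.289 0 -1" --pt "0.089 0 -0.342 0 -1" --pt "0.12 0 -0.392 0 -1" --pt "0.156 0 -0.44 0 -1" --pt "0.195 0 -0.485 0 -1" --pt "0.238 0 -0.526 0 -1" --pt "0.238 0 -0.526 0 -1"

```text
clock: 14.7
position: [0.551, 0.1486, 0.1395]
ee_rot: [-0.015, 1.0, -0.0, -0.0]
ft_force: [-2.6, 5.7, -2.6]
grip_width: 0.178
grasp_force: 25.4
```

```bash
python3 - <<'E'
from h import *
S=pose(); e=w2e(S[:3]); print(S,e,'rod ang',np.arctan2(e[2]-.003-.058,e[0]+.09))
p=camera('side'); D=w2e(cloud(p)); im=cv2.cvtColor(p['img'],cv2.COLOR_RGB2HSV)
P=D[(p['depth']>0)]; m=(abs(P[:,1]-.158)<.02)&(P[:,2]>.1)&(P[:,2]<.24)&(P[:,0]>.03)&(P[:,0]<.08)
Q=P[m]; print(len(Q),Q.min(0) if len(Q) else '',Q.max(0) if len(Q) else '')
save(p,'s2.png'); cv2.imwrite('pics/s2c.png',cv2.resize(p['img'][80:300,180:420,::-1],None,fx=3,fy=2.7))
E
```

```text
[0.55101586 0.14858297 0.13948121 3.17210121] [-0.02206701  0.15827873  0.13948121] rod ang 0.857317575103494
93 [0.03002057 0.15354232 0.17894466] [0.07375928 0.16816327 0.22689937]
```

View pics/s2c.png

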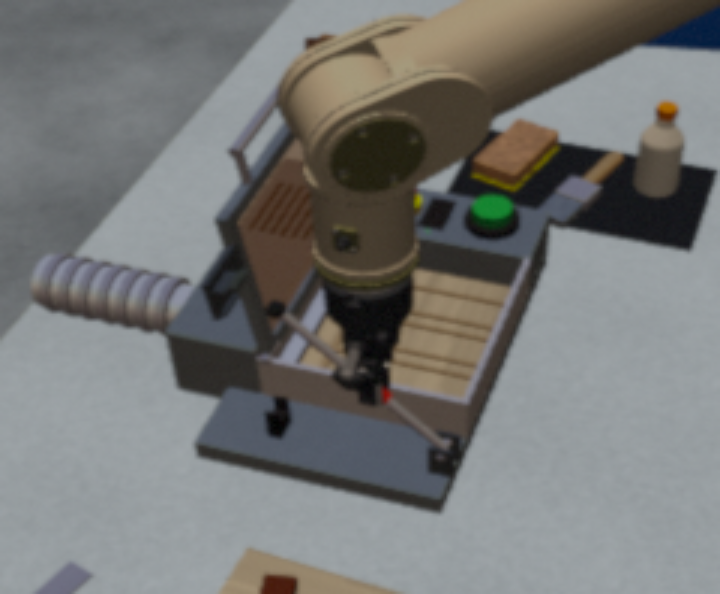

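The crop shows the rod up at its stop, ball at (275,310), with the lid upright and its catch at (225,285). I'll release the rod and return to the bar.

```bash
python3 - <<'E'
from h import *
S=pose(); S[3]=H+np.pi/2; S[2]=.30
legs(S,[*e2w(0.03,.08,.40),H+np.pi/6],[*e2w(.1296,0,.40),H])
E
```

```text
[-0.115, -0.174, -0.222, 0.667]
[-0.168, -0.124, -0.222, 0.667]
[-0.2, -0.059, -0.222, 0.667]
--
[-0.794, 0.308, -0.0, 1.0]
--
```

Call:
carry_out --pt "0 0 0 0 -0.3" --pt "0 0 0 0 -0.15" --pt "0 0 0 0 -0.1" --pt "0 0 0 0 -0.1" --pt "0 0 -0.2 0 -0.1" --pt "0 0 -0.6 0 -0.1" --pt "0 0 -1 0 -0.1" --pt "0 0 -1 0 -0.1" --pt "0 0 -1 0 -0.1"

```text
clock: 15.88
position: [0.5519, 0.1479, 0.2887]
ee_rot: [-0.015, 1.0, -0.0, -0.0]
ft_force: [-0.1, 0.7, -0.5]
grip_width: 0.457
grasp_force: 0.0
```

Call:
carry_out --pt "-0.115 -0.174 -0.26 0.667 -0.15" --pt "-0.115 -0.174 -0.26 0.667 -0.15" --pt "-0.115 -0.174 -0.26 0.667 -0.15"

```text
clock: 16.25
position: [0.5697, 0.1223, 0.3268]
ee_rot: [0.158, 0.987, -0.0, -0.001]
ft_force: [-0.2, 0.7, 0.1]
grip_width: 0.422
grasp_force: 0.0
```

Call:
carry_out --pt "-0.168 -0.124 -0.25 0.667 -0.15" --pt "-0.168 -0.124 -0.25 0.667 -0.15" --pt "-0.168 -0.124 -0.25 0.667 -0.15"

```text
clock: 16.62
position: [0.5877, 0.0973, 0.3644]
ee_rot: [0.326, 0.945, -0.0, -0.001]
ft_force: [-0.2, -0.4, 0.0]
grip_width: 0.424
grasp_force: 0.0
```

Call:
carry_out --pt "-0.2 -0.059 -0.25 0.667 -0.15" --pt "-0.2 -0.059 -0.25 0.667 -0.15" --pt "-0.2 -0.059 -0.25 0.667 -0.15"

```text
clock: 17.0
position: [0.6058, 0.072, 0.4021]
ee_rot: [0.484, 0.875, -0.0, -0.001]
ft_force: [-0.5, -0.0, -1.3]
grip_width: 0.425
grasp_force: 0.0
```

Call:
carry_out --pt "-0.794 0.308 0 1 -0.15" --pt "-0.794 0.308 0 1 -0.15" --pt "-0.794 0.308 0 1 -0.15" --pt "-0.794 0.308 0 1 -0.15"

```text
clock: 17.5
position: [0.708, -0.0049, 0.4014]
ee_rot: [0.694, 0.72, -0.001, -0.001]
ft_force: [-0.3, 0.5, 0.8]
grip_width: 0.425
grasp_force: 0.0
```

```bash
python3 - <<'E'
from h import *
S=pose(); print(S,w2e(S[:3]))
legs(S,[*e2w(.1296,0,.3305),H])
T=np.array([*e2w(.1296,0,.3305),H])
arc(T,1.70,1.36,10)
E
```

```text
[ 0.70798668 -0.00490228  0.40140028  1.60833292] [1.30450532e-01 3.67490587e-04 4.01400283e-01]
[-0.002, -0.006, 0.473, 0.017]
--
1.666 [-0.0, -0.052, -0.006]
1.632 [-0.0, -0.104, -0.01]
1.598 [-0.0, -0.156, -0.012]
1.564 [-0.0, -0.208, -0.013]
1.53 [-0.0, -0.26, -0.012]
1.496 [-0.0, -0.312, -0.008]
1.462 [-0.0, -0.364, -0.004]
1.428 [-0.0, -0.416, 0.003]
1.394 [-0.0, -0.467, 0.011]
1.36 [-0.0, -0.518, 0.021]
```

Call:
carry_out --pt "0 -0.006 0.3 0.017 -0.15" --pt "0 -0.006 0.47 0.017 -0.15" --pt "0 -0.006 0.47 0.017 -0.15" --pt "0 -0.006 0.47 0.017 -1" --pt "0 -0.006 0.47 0.017 -1" --pt "0 -0.006 0.47 0.017 -1" --pt "0 -0.006 0.47 0.017 -1" --pt "0 -0.006 0.47 0.017 -1"

```text
clock: 18.5
position: [0.7077, -0.005, 0.3348]
ee_rot: [0.699, 0.715, 0.001, 0.001]
ft_force: [0.0, 0.6, 5.7]
grip_width: 0.126
grasp_force: 25.4
```

Call:
carry_out --pt "0 -0.05 -0.006 0 -1" --pt "0 -0.104 -0.01 0 -1" --pt "0 -0.156 -0.012 0 -1" --pt "0 -0.208 -0.013 0 -1" --pt "0 -0.26 -0.012 0 -1" --pt "0 -0.312 -0.008 0 -1" --pt "0 -0.364 -0.004 0 -1" --pt "0 -0.4 0.0 0 -1" --pt "0 -0.44 0.006 0 -1" --pt "0 -0.475 0.012 0 -1" --pt "0 -0.49 0.015 0 -1" --pt "0 -0.49 0.015 0 -1"

```text
clock: 20.0
position: [0.6359, -0.0072, 0.3312]
ee_rot: [0.7, 0.714, 0.003, 0.002]
ft_force: [14.0, 0.6, 3.0]
grip_width: 0.128
grasp_force: 26.0
```

```bash
python3 - <<'E'
from h import *
S=pose(); e=w2e(S[:3]);print(S,e,'lid',np.arccos((.1-e[0])/.23))
p=camera('side'); cv2.imwrite('pics/s3c.png',cv2.resize(p['img'][80:300,180:420,::-1],None,fx=3,fy=2.7))
E
```

```text
[ 0.63590177 -0.00718683  0.33116039  1.59093131] [5.83297793e-02 1.45226292e-04 3.31160394e-01] lid 1.3886153636034082
```

View pics/s3c.png

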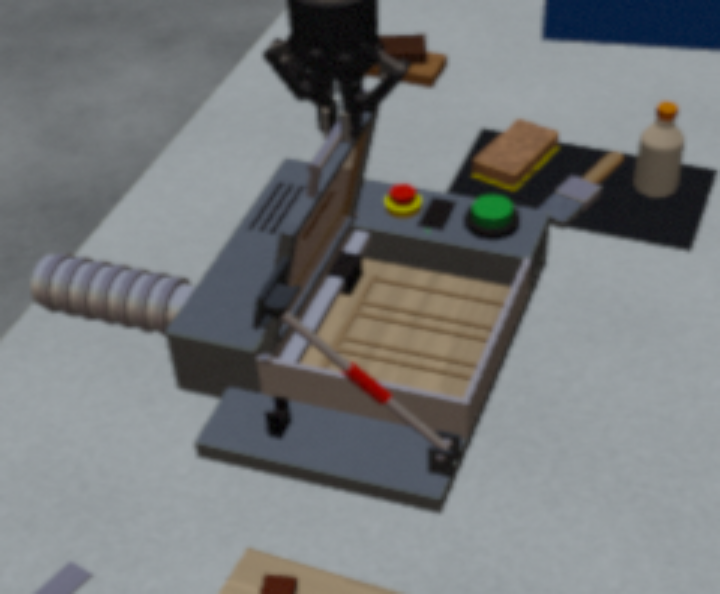

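The crop shows the ball seated in the catch at (280,310), and 14 N of back-force on the bar means the rod is carrying the lid. I'll release and move off towards the blanks.

Call:
carry_out --pt "0 0 0 0 -0.5" --pt "0 0 0 0 -0.25" --pt "0 0 0 0 -0.2" --pt "0 0 0 0 -0.2" --pt "0 0 -0.15 0 -0.2" --pt "0 0 -0.4 0 -0.2" --pt "0 0 -0.5 0 -0.2" --pt "0 0 -0.5 0 -0.2" --pt "0 0 -0.5 0 -0.2"

```text
clock: 21.18
position: [0.6335, -0.0072, 0.4039]
ee_rot: [0.7, 0.714, -0.001, -0.001]
ft_force: [-0.2, -0.8, -0.9]
grip_width: 0.4
grasp_force: 0.0
```

```bash
python3 - <<'E'
from h import *
S=pose(); print(S)
legs(S,[.50,.23,.36,H],[.515,.365,.28,H])
E
```

```text
[ 0.63345421 -0.00723558  0.40392591  1.59154133]
[0.8, -0.428, 0.146, -0.008]
[0.802, -0.425, 0.146, -0.008]
--
[0.897, 0.126, 0.533, -0.0]
--
```

Call:
carry_out --pt "0.4 -0.2 0 0 0" --pt "0.8 -0.428 0.146 0 0" --pt "0.8 -0.428 0.146 0 0" --pt "0.8 -0.428 0.146 0 0"

```text
clock: 21.68
position: [0.5665, 0.1116, 0.3827]
ee_rot: [0.699, 0.715, -0.001, 0.0]
ft_force: [1.1, -0.7, -0.6]
grip_width: 0.5
grasp_force: 0.0
```

Call:
carry_out --pt "0.8 -0.428 0.146 0 0" --pt "0.8 -0.428 0.146 0 0" --pt "0.8 -0.428 0.146 0 0"

```text
clock: 22.05
position: [0.4989, 0.2325, 0.3614]
ee_rot: [0.698, 0.716, -0.0, -0.0]
ft_force: [0.2, -0.9, 0.7]
grip_width: 0.502
grasp_force: 0.0
```

Call:
carry_out --pt "0.9 0.126 0.53 0 0" --pt "0.9 0.126 0.53 0 0" --pt "0.9 0.126 0.53 0 0" --pt "0.9 0.126 0.53 0 0" --pt "0.9 0.126 0.53 0 0"

```text
clock: 22.68
position: [0.5182, 0.3637, 0.2821]
ee_rot: [0.701, 0.713, -0.0, 0.0]
ft_force: [0.4, -0.5, 0.1]
grip_width: 0.499
grasp_force: 0.0
```

```bash
cat >> h.py <<'E'
def blanks(p,k=3):
    out=[]
    D=cloud(p)
    for b in outline_of('blank_0',p)[:k+2]:
        P=D[b['region']&(p['depth']>0)]
        zt=np.percentile(P[:,2],90); P=P[P[:,2]>zt-.006]
        r=cv2.minAreaRect((P[:,:2]*1000).astype(np.float32)); w,h=r[1]; a=r[2]+(90 if h>w else 0)
        out.append((np.round(r[0],1),np.round(sorted(r[1]),1),round((a+360)%180,1),round(float(np.median(P[:,2])),4),round(b['conf'],2)))
    return out
E
python3 - <<'E'
from h import *
print(pose()); p=camera('wrist'); save(p,'w3.png')
for b in blanks(p): print(b)
p=camera('top')
for b in blanks(p): print(b)
E
```

```text
[0.51817144 0.3637432  0.28209027 1.58868585]
(array([474.1, 376.7]), array([ 30.1, 139.4]), 79.5, 0.022, 0.61)
(array([563.2, 384.7]), array([ 30.1, 139.3]), 102.1, 0.022, 0.57)
(array([474.4, 375.8]), array([ 29.9, 140.8]), 79.3, 0.0223, 0.96)
(array([563.5, 383.8]), array([ 30.8, 139.5]), 102.2, 0.0222, 0.69)
```

View pics/w3.png

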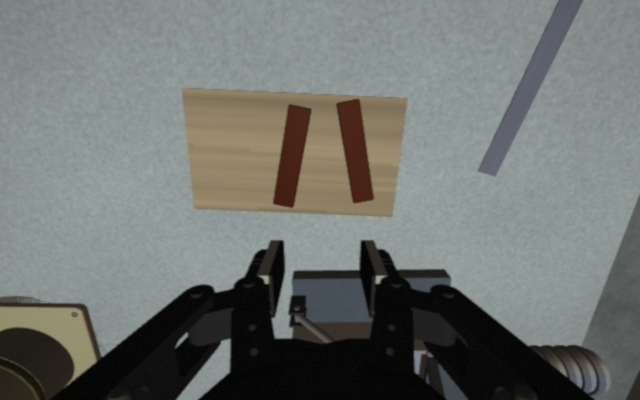

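Wrist view: the blanks are at (292,157) and (355,150), and their size and heading match the top view. Before descending I'll check the fingertip depth.

```bash
python3 - <<'E'
from h import *
p=camera('wrist'); D=cloud(p); S=pose()
Q=D[(p['depth']>0)&(D[...,2]>.2)&(p['depth']<.4)]; print(len(Q),S[2],np.sort(Q[:,2])[:10].round(4), manip.get_obs()['grip_width'])
gA=np.array([.5633,.3843])+.03*np.array([np.cos(np.radians(102.15)),np.sin(np.radians(102.15))])
legs(S,[*gA,.10,np.radians(102.15)],[*gA,.036,np.radians(102.15)])
E
```

```text
41038 0.2828207298964717 [0.2615 0.2617 0.262  0.262  0.262  0.262  0.262  0.2621 0.2621 0.2621] 0.5025283293290926
[0.161, 0.136, 0.609, -0.184]
[0.147, 0.151, 0.609, -0.184]
--
[0.0, 0.0, 0.427, -0.0]
--
```

Call:
carry_out --pt "0.16 0.136 0.6 -0.184 0.1" --pt "0.16 0.136 0.61 -0.184 0.1" --pt "0.16 0.136 0.61 -0.184 0.1" --pt "0.16 0.136 0.61 -0.184 0.1"

```text
clock: 23.42
position: [0.5367, 0.3901, 0.1926]
ee_rot: [0.665, 0.747, 0.001, 0.0]
ft_force: [0.2, 0.5, 0.5]
grip_width: 0.55
grasp_force: 0.0
```

Call:
carry_out --pt "0.147 0.151 0.6 -0.184 0.1" --pt "0.147 0.151 0.61 -0.184 0.1" --pt "0.147 0.151 0.61 -0.184 0.1" --pt "0.147 0.151 0.61 -0.184 0.1"

```text
clock: 23.92
position: [0.557, 0.415, 0.1022]
ee_rot: [0.628, 0.778, 0.002, 0.0]
ft_force: [-0.3, -0.5, 0.6]
grip_width: 0.553
grasp_force: 0.0
```

```bash
python3 - <<'E'
from h import *
S=pose(); gA=np.array([.5633,.3843])+.03*np.array([np.cos(np.radians(102.15)),np.sin(np.radians(102.15))])
print(S); legs(S,[*gA,.036,np.radians(102.15)])
E
```

```text
[0.55698793 0.41501974 0.10223688 1.78358586]
[-0.009, -0.002, 0.442, 0.001]
--
```

Call:
carry_out --pt "-0.009 0 0.25 0 0.1" --pt "-0.009 0 0.43 0 0.1" --pt "-0.009 0 0.43 0 0.1" --pt "-0.009 0 0.43 0 0.1" --pt "-0.009 0 0.43 0 -1" --pt "-0.009 0 0.43 0 -1" --pt "-0.009 0 0.43 0 -1" --pt "-0.009 0 0.43 0 -1" --pt "-0.009 0 0.43 0 -1" --force 60

```text
clock: 25.05
position: [0.5575, 0.414, 0.0372]
ee_rot: [0.628, 0.778, 0.002, 0.0]
ft_force: [-0.9, -1.9, 7.9]
grip_width: 0.331
grasp_force: 59.8
```

Call:
carry_out --pt "0 0 -0.3 0 -1" --pt "0 0 -0.7 0 -1" --pt "0 0 -1 0 -1" --pt "0 0 -1 0 -1" --pt "0 0 -1 0 -1"

```text
clock: 25.68
position: [0.5565, 0.413, 0.1846]
ee_rot: [0.628, 0.778, -0.0, 0.0]
ft_force: [-0.1, 0.3, -0.9]
grip_width: 0.329
grasp_force: 59.5
```

```bash
python3 - <<'E'
from h import *
S=pose(); print(S)
legs(S,[*e2w(-.09,.24,.24),np.radians(120)],[*e2w(-.04,.0,.24),H+np.pi/2],[*e2w(-.04,.0,.063),H+np.pi/2])
E
```

```text
[0.55649155 0.4129741  0.18459096 1.78415331]
[-0.548, -0.377, -0.185, -0.296]
[-0.483, -0.457, -0.185, -0.296]
--
[-0.522, -0.156, -0.0, -0.685]
[-0.434, -0.329, -0.0, -0.685]
[-0.291, -0.46, -0.0, -0.685]
--
[0.0, -0.0, 0.59, -0.0]
[0.0, -0.0, 0.59, -0.0]
--
```

```bash
python3 - <<'E'
from h import *
S=pose()
legs(S,[*e2w(-.10,.24,.28),np.radians(120)],[*e2w(-.10,.0,.28),H+np.pi/2],[*e2w(-.06,.0,.15),H+np.pi/2])
E
```

```text
[-0.542, -0.41, -0.318, -0.296]
[-0.472, -0.489, -0.318, -0.296]
--
[-0.469, -0.253, -0.0, -0.685]
[-0.351, -0.402, -0.0, -0.685]
[-0.187, -0.499, -0.0, -0.685]
--
[-0.267, -0.0, 0.867, -0.0]
--
```

Call:
carry_out --pt "-0.27 -0.2 -0.318 -0.15 -1" --pt "-0.542 -0.41 -0.318 -0.296 -1" --pt "-0.542 -0.41 -0.318 -0.296 -1" --pt "-0.542 -0.41 -0.318 -0.296 -1"

```text
clock: 26.18
position: [0.5137, 0.3204, 0.2316]
ee_rot: [0.566, 0.824, -0.0, -0.0]
ft_force: [0.6, -0.1, -0.6]
grip_width: 0.326
grasp_force: 59.6
```

Call:
carry_out --pt "-0.24 -0.24 -0.318 -0.15 -1" --pt "-0.472 -0.489 -0.318 -0.296 -1" --pt "-0.472 -0.489 -0.318 -0.296 -1"

```text
clock: 26.55
position: [0.4714, 0.2247, 0.28]
ee_rot: [0.502, 0.865, -0.001, 0.001]
ft_force: [-0.6, -0.2, -1.0]
grip_width: 0.328
grasp_force: 59.7
```

Call:
carry_out --pt "-0.24 -0.12 0 -0.35 -1" --pt "-0.469 -0.253 0 -0.685 -1" --pt "-0.469 -0.253 0 -0.685 -1"

```text
clock: 26.92
position: [0.4738, 0.1469, 0.2796]
ee_rot: [0.338, 0.941, 0.0, -0.0]
ft_force: [-0.5, 0.8, -0.5]
grip_width: 0.332
grasp_force: 59.7
```

Call:
carry_out --pt "-0.351 -0.402 0 -0.35 -1" --pt "-0.351 -0.402 0 -0.685 -1" --pt "-0.351 -0.402 0 -0.685 -1"

```text
clock: 27.3
position: [0.4759, 0.0679, 0.2798]
ee_rot: [0.165, 0.986, 0.0, -0.0]
ft_force: [-0.2, 1.3, -1.9]
grip_width: 0.327
grasp_force: 59.7
```

Call:
carry_out --pt "-0.187 -0.499 0 -0.35 -1" --pt "-0.187 -0.499 0 -0.685 -1" --pt "-0.187 -0.499 0 -0.685 -1" --pt "-0.187 -0.499 0 -0.685 -1"

```text
clock: 27.8
position: [0.478, -0.009, 0.28]
ee_rot: [-0.014, 1.0, 0.001, 0.0]
ft_force: [0.4, 0.3, -0.4]
grip_width: 0.33
grasp_force: 59.7
```

```bash
python3 - <<'E'
from h import *
S=pose(); o=manip.get_obs(); print(S,w2e(S[:3]),o['grip_width'],o['joint_pos'])
p=camera('wrist'); save(p,'w4.png'); 
for b in blanks(p): print(b, w2e(np.array([*b[0]/1000,0])))
legs(S,[*e2w(-.06,.0,.15),H+np.pi/2])
E
```

```text
[ 0.47795862 -0.00900044  0.2800371   3.16959703] [-0.09960064  0.00284891  0.2800371 ] 0.3303088975130543 [ 0.94067617  0.06422802 -1.03510797  1.75096431  0.05525848  1.35782396
  1.49360071]
(array([473.9, 373.6]), array([ 29.9, 139.6]), 79.4, 0.0223, 0.83) [-0.09271672  0.38540895  0.        ]
(array([486.1,  -8.5]), array([30.1, 98.2]), 1.8, 0.265, 0.69) [-0.09144828  0.00311634  0.        ]
[-0.264, -0.019, 0.867, -0.001]
--
```

View pics/w4.png

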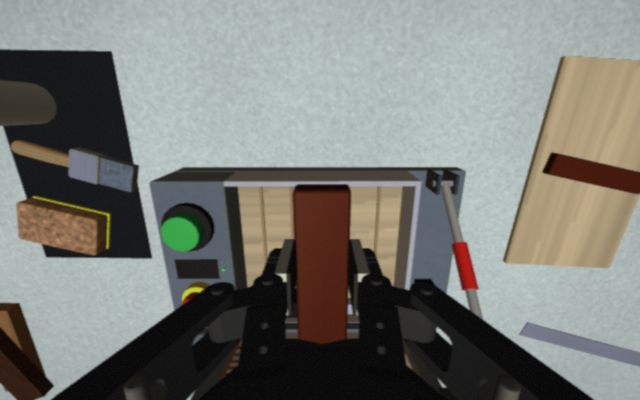

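The blank hangs straight between the pads at (320,260), above the middle pocket. I'll lower it.

Call:
carry_out --pt "-0.05 -0.019 0.3 0 -1" --pt "-0.15 -0.019 0.6 0 -1" --pt "-0.264 -0.019 0.867 0 -1" --pt "-0.264 -0.019 0.867 0 -1" --pt "-0.264 -0.019 0.867 0 -1"

```text
clock: 28.52
position: [0.5176, -0.0121, 0.1513]
ee_rot: [-0.015, 1.0, 0.0, 0.001]
ft_force: [0.1, -0.2, -0.4]
grip_width: 0.324
grasp_force: 59.7
```

```bash
python3 - <<'E'
from h import *
S=pose(); print(S,w2e(S[:3]))
p=camera('wrist'); 
D=w2e(cloud(p)); im=cv2.cvtColor(p['img'],cv2.COLOR_RGB2HSV)
for b in outline_of('blank_0',p)[:2]:
    P=D[b['region']&(p['depth']>0)]; print(np.percentile(P,[1,50,99],axis=0).round(4).tolist())
S[3]=H+np.pi/2
legs(S,[*e2w(-.0396,.0,.075),H+np.pi/2],[*e2w(-.0396,.0,.0625),H+np.pi/2])
E
```

```text
[ 0.51759415 -0.01213218  0.15133568  3.17084166] [-0.06007088 -0.00141497  0.15133568]
[[-0.1006, -0.0156, 0.127], [-0.0617, -0.0015, 0.1362], [-0.0062, 0.0131, 0.1375]]
[-0.136, 0.009, 0.509, -0.0]
--
[-0.0, 0.0, 0.083, -0.0]
--
```

Call:
carry_out --pt "-0.07 0.009 0.25 0 -1" --pt "-0.136 0.009 0.45 0 -1" --pt "-0.136 0.009 0.51 0 -1" --pt "-0.136 0.009 0.55 0 -1" --pt "-0.136 0.009 0.58 0 -1" --pt "-0.136 0.009 0.59 0 -1" --pt "-0.136 0.009 0.59 0 -1"

```text
clock: 29.5
position: [0.5378, -0.0116, 0.0621]
ee_rot: [-0.014, 1.0, -0.0, 0.0]
ft_force: [-1.1, -0.1, 3.9]
grip_width: 0.33
grasp_force: 60.2
```

```bash
python3 - <<'E'
from h import *
S=pose(); o=manip.get_obs(); print(S,w2e(S[:3]),o['ft_force'],o['torque'])
p=camera('wrist'); 
D=w2e(cloud(p))
for b in outline_of('blank_0',p)[:2]:
    P=D[b['region']&(p['depth']>0)]; print(np.percentile(P,[1,50,99],axis=0).round(4).tolist())
E
```

```text
[ 0.53783004 -0.01158398  0.06211345  3.16982957] [-0.03982759 -0.00144566  0.06211345] [-1.11883187 -0.10909778  3.91123678] [-0.06942997  0.41512541 -0.02000701]
[[-0.0803, -0.0158, 0.0398], [-0.0409, -0.0009, 0.047], [0.0141, 0.0134, 0.0487]]
[[-0.099, -0.1444, 0.0081], [-0.0584, -0.0191, 0.0553], [0.0557, 0.1933, 0.0866]]
```

Call:
carry_out --pt "0 0 0 0 -0.1" --pt "0 0 0 0 0.05" --pt "0 0 0 0 0.05" --pt "0 0 -0.3 0 0.05" --pt "0.1 0 -0.7 0 0.05" --pt "0.25 0 -1 0 0.05" --pt "0.4 0 -1 0 0.05" --pt "0.4 0 -1 0 0.05"

```text
clock: 30.6
position: [0.4769, -0.0136, 0.2118]
ee_rot: [-0.014, 1.0, -0.001, 0.0]
ft_force: [0.5, -0.3, -0.0]
grip_width: 0.525
grasp_force: 0.0
```

```bash
python3 - <<'E'
from h import *
S=pose(); print(S,w2e(S[:3]))
p=camera('wrist'); save(p,'w5.png')
for b in blanks(p): print(b, w2e(np.array([*b[0]/1000,0])))
legs(S,[*e2w(-.10,0,.28),H+np.pi/2],[*e2w(-.10,.24,.28),np.radians(110)])
E
```

```text
[ 0.47690989 -0.01358009  0.21175865  3.16934409] [-0.1007799  -0.00169887  0.21175865]
(array([466. , 331.3]), array([29.9, 52.4]), 79.4, 0.0222, 0.94) [-0.10182311  0.34335216  0.        ]
(array([567.3, -10.2]), array([ 29.9, 137.4]), 1.6, 0.047, 0.62) [-0.0103301  -0.00090497  0.        ]
(array([ 485.5, -327.7]), array([ 41.4, 112.9]), 74.9, 0.02, 0.35) [-0.10117591 -0.31593597  0.        ]
[-0.005, 0.011, -0.455, -0.002]
--
[0.0, 0.533, -0.0, 0.796]
[0.216, 0.488, -0.0, 0.796]
[0.395, 0.359, -0.0, 0.796]
--
```

Call:
carry_out --pt "0 0.011 -0.455 0 0.1" --pt "0 0.011 -0.455 0 0.1" --pt "0 0.011 -0.455 0 0.1"

```text
clock: 31.08
position: [0.4781, -0.0115, 0.2795]
ee_rot: [-0.014, 1.0, 0.0, 0.0]
ft_force: [0.3, -0.4, -0.4]
grip_width: 0.553
grasp_force: 0.0
```

Call:
carry_out --pt "0 0.533 0 0.796 0.1" --pt "0 0.533 0 0.796 0.1" --pt "0 0.533 0 0.796 0.1"

```text
clock: 31.45
position: [0.4745, 0.071, 0.2783]
ee_rot: [0.193, 0.981, 0.0, -0.001]
ft_force: [-0.3, -0.1, 0.1]
grip_width: 0.552
grasp_force: 0.0
```

Call:
carry_out --pt "0.216 0.488 0 0.796 0.1" --pt "0.216 0.488 0 0.796 0.1" --pt "0.216 0.488 0 0.796 0.1"

```text
clock: 31.82
position: [0.4719, 0.1513, 0.2781]
ee_rot: [0.391, 0.92, 0.0, -0.001]
ft_force: [0.1, -0.9, -0.5]
grip_width: 0.549
grasp_force: 0.0
```

Call:
carry_out --pt "0.395 0.359 0 0.796 0.1" --pt "0.395 0.359 0 0.796 0.1" --pt "0.395 0.359 0 0.796 0.1" --pt "0.395 0.359 0 0.796 0.1"

```text
clock: 32.33
position: [0.4704, 0.2287, 0.2781]
ee_rot: [0.573, 0.82, -0.001, -0.001]
ft_force: [0.1, -0.1, -0.3]
grip_width: 0.549
grasp_force: 0.0
```

```bash
python3 - <<'E'
from h import *
S=pose(); print(S,w2e(S[:3]))
p=camera('wrist'); save(p,'w6.png')
for b in blanks(p): print(b, w2e(np.array([*b[0]/1000,0])))
a=np.radians(79.4); g=np.array([.4742,.3763])+.03*np.array([np.cos(a),np.sin(a)])
legs(S,[*g,.10,a],[*g,.036,a])
E
```

```text
[0.47035998 0.22870705 0.2780844  1.92155562] [-0.10039866  0.24067649  0.2780844 ]
(array([498.5,  86.2]), array([130.3, 286.3]), 125.2, 0.0467, 0.87) [-0.0763453   0.09742302  0.        ]
(array([474.1, 376.2]), array([ 30. , 139.6]), 79.5, 0.0221, 0.81) [-0.09244246  0.38800217  0.        ]
[0.544, 0.232, 0.594, 0.512]
[0.586, 0.08, 0.594, 0.512]
--
[0.0, 0.0, 0.427, -0.0]
--
```

Call:
carry_out --pt "0.544 0.232 0.5 0.512 0.1" --pt "0.544 0.232 0.594 0.512 0.1" --pt "0.544 0.232 0.594 0.512 0.1" --pt "0.544 0.232 0.594 0.512 0.1"

```text
clock: 32.92
position: [0.4756, 0.3168, 0.1902]
ee_rot: [0.677, 0.736, -0.001, -0.0]
ft_force: [-0.0, 0.4, 0.1]
grip_width: 0.547
grasp_force: 0.0
```

Call:
carry_out --pt "0.586 0.08 0.5 0.512 0.1" --pt "0.586 0.08 0.594 0.512 0.1" --pt "0.586 0.08 0.594 0.512 0.1" --pt "0.586 0.08 0.594 0.512 0.1"

```text
clock: 33.42
position: [0.482, 0.4047, 0.103]
ee_rot: [0.77, 0.638, 0.001, 0.0]
ft_force: [0.2, -0.2, 0.5]
grip_width: 0.55
grasp_force: 0.0
```

```bash
python3 - <<'E'
from h import *
S=pose(); print(S)
p=camera('wrist')
for b in blanks(p): print(b)
a=np.radians(79.4); g=np.array([.4742,.3763])+.03*np.array([np.cos(a),np.sin(a)])
legs(S,[*g,.036,a])
E
```

```text
[0.48199048 0.40467666 0.10296455 1.38317482]
(array([474.4, 376.4]), array([ 30.1, 140.5]), 79.5, 0.022, 0.92)
[0.004, -0.016, 0.446, -0.005]
--
```

Call:
carry_out --pt "0 -0.014 0.25 0 0.1" --pt "0 -0.014 0.43 0 0.1" --pt "0 -0.014 0.44 0 0.1" --pt "0 -0.014 0.44 0 0.1" --pt "0 -0.014 0.44 0 -1" --pt "0 -0.014 0.44 0 -1" --pt "0 -0.014 0.44 0 -1" --pt "0 -0.014 0.44 0 -1" --pt "0 -0.014 0.44 0 -1" --force 60

```text
clock: 34.65
position: [0.4794, 0.4067, 0.0376]
ee_rot: [0.77, 0.638, 0.001, 0.0]
ft_force: [-0.0, -1.4, 6.7]
grip_width: 0.326
grasp_force: 59.4
```

Call:
carry_out --pt "0 0 -0.3 0 -1" --pt "0 0 -0.7 0 -1" --pt "0 0 -1 0 -1" --pt "0 0 -1 0 -1" --pt "0 0 -1 0 -1"

```text
clock: 35.28
position: [0.4784, 0.4058, 0.1855]
ee_rot: [0.77, 0.638, 0.0, 0.0]
ft_force: [0.1, -0.6, -0.9]
grip_width: 0.327
grasp_force: 59.6
```

```bash
python3 - <<'E'
from h import *
S=pose()
legs(S,[*e2w(-.10,.24,.28),np.radians(100)],[*e2w(-.10,.06,.28),H+np.pi/2],[*e2w(-.06,.06,.15),H+np.pi/2])
p=camera('top')
for b in blanks(p): print(b, w2e(np.array([*b[0]/1000,0])))
E
```

```text
[-0.587, 0.085, -0.315, -0.345]
[-0.593, -0.022, -0.315, -0.345]
--
[-0.396, -0.058, -0.0, -0.907]
[-0.325, -0.233, -0.0, -0.907]
[-0.183, -0.356, -0.0, -0.907]
--
[-0.267, 0.0, 0.867, -0.0]
--
(array([567.1, -10.3]), array([ 29.7, 139.7]), 1.8, 0.0472, 0.64) [-0.01053288 -0.00099921  0.        ]
(array([635.9,  -6.8]), array([ 11.6, 129.4]), 91.4, 0.3221, 0.23) [0.05833907 0.00053195 0.        ]
```

Call:
carry_out --pt "-0.29 0.04 -0.315 -0.17 -1" --pt "-0.587 0.085 -0.315 -0.345 -1" --pt "-0.587 0.085 -0.315 -0.345 -1" --pt "-0.587 0.085 -0.315 -0.345 -1"

```text
clock: 35.88
position: [0.4743, 0.3171, 0.2321]
ee_rot: [0.71, 0.705, -0.0, -0.0]
ft_force: [-0.2, 0.9, -1.2]
grip_width: 0.326
grasp_force: 59.6
```

Call:
carry_out --pt "-0.29 -0.01 -0.315 -0.17 -1" --pt "-0.593 -0.022 -0.315 -0.345 -1" --pt "-0.593 -0.022 -0.315 -0.345 -1" --pt "-0.593 -0.022 -0.315 -0.345 -1"

```text
clock: 36.38
position: [0.4702, 0.2295, 0.2797]
ee_rot: [0.643, 0.766, 0.0, -0.0]
ft_force: [-1.2, 1.1, -0.3]
grip_width: 0.324
grasp_force: 59.6
```

Call:
carry_out --pt "-0.2 -0.03 0 -0.35 -1" --pt "-0.396 -0.058 0 -0.7 -1" --pt "-0.396 -0.058 0 -0.907 -1" --pt "-0.396 -0.058 0 -0.907 -1"

```text
clock: 36.88
position: [0.4719, 0.17, 0.2798]
ee_rot: [0.444, 0.896, 0.0, -0.001]
ft_force: [0.2, -0.4, -0.7]
grip_width: 0.331
grasp_force: 59.6
```

Call:
carry_out --pt "-0.325 -0.233 0 -0.35 -1" --pt "-0.325 -0.233 0 -0.7 -1" --pt "-0.325 -0.233 0 -0.907 -1" --pt "-0.325 -0.233 0 -0.907 -1"

```text
clock: 37.38
position: [0.4738, 0.1098, 0.2799]
ee_rot: [0.222, 0.975, 0.0, -0.0]
ft_force: [-0.3, -0.5, -1.3]
grip_width: 0.331
grasp_force: 59.6
```

Call:
carry_out --pt "-0.183 -0.356 0 -0.35 -1" --pt "-0.183 -0.356 0 -0.7 -1" --pt "-0.183 -0.356 0 -0.907 -1" --pt "-0.183 -0.356 0 -0.907 -1" --pt "-0.183 -0.356 0 -0.907 -1"

```text
clock: 38.0
position: [0.4756, 0.0492, 0.28]
ee_rot: [-0.012, 1.0, 0.0, 0.0]
ft_force: [-0.2, -0.9, -1.0]
grip_width: 0.329
grasp_force: 59.6
```

```bash
cat >> h.py <<'E'
def held(p):
    D=w2e(cloud(p))
    for b in outline_of('blank_0',p)[:3]:
        P=D[b['region']&(p['depth']>0)]; print(np.percentile(P,[1,50,99],axis=0).round(4).tolist())
E
python3 - <<'E'
from h import *
S=pose(); print(S,w2e(S[:3]),manip.get_obs()['grip_width'])
p=camera('wrist'); save(p,'w7.png'); held(p)
for b in blanks(p): print(b)
S[3]=H+np.pi/2
legs(S,[*e2w(-.06,.06,.15),H+np.pi/2])
E
```

```text
[0.47563176 0.04919344 0.27999099 3.16595906] [-0.10026244  0.06108554  0.27999099] 0.32898424445189073
[[-0.0805, -0.0156, 0.0361], [-0.0418, -0.001, 0.0468], [0.0071, 0.014, 0.0486]]
[[-0.0992, -0.1949, 0.0086], [-0.0339, -0.0754, 0.0675], [0.1004, 0.1941, 0.2077]]
[[-0.1403, 0.0468, 0.2556], [-0.1011, 0.0612, 0.2644], [-0.0456, 0.0757, 0.2658]]
(array([524.6,  -9. ]), array([ 46.5, 134.1]), 167.1, 0.0469, 0.8)
(array([567. , -14.4]), array([239.7, 344.6]), 97.9, 0.1164, 0.73)
(array([484.1,  49.7]), array([30.1, 97.3]), 2.1, 0.2645, 0.71)
(array([ 537.5, -166.7]), array([42.8, 42.9]), 32.8, 0.1127, 0.36)
[-0.268, -0.007, 0.867, -0.0]
--
```

Call:
carry_out --pt "-0.05 -0.007 0.3 0 -1" --pt "-0.15 -0.007 0.6 0 -1" --pt "-0.268 -0.007 0.867 0 -1" --pt "-0.268 -0.007 0.867 0 -1" --pt "-0.268 -0.007 0.867 0 -1"

```text
clock: 38.78
position: [0.516, 0.049, 0.1513]
ee_rot: [-0.014, 1.0, 0.0, 0.0]
ft_force: [-0.8, -0.7, 0.1]
grip_width: 0.33
grasp_force: 59.6
```

```bash
python3 - <<'E'
from h import *
S=pose(); print(S,w2e(S[:3]))
held(camera('wrist')); S[3]=H+np.pi/2
legs(S,[*e2w(-.0402,.060,.075),H+np.pi/2],[*e2w(-.0402,.060,.0625),H+np.pi/2])
E
```

```text
[0.51602799 0.0490126  0.15125552 3.16964   ] [-0.0598879   0.05974959  0.15125552]
[[-0.0999, 0.0454, 0.126], [-0.061, 0.0598, 0.1357], [-0.0056, 0.0744, 0.137]]
[[-0.0804, -0.0155, 0.0362], [-0.0421, -0.0012, 0.0469], [0.0168, 0.014, 0.0485]]
[-0.131, 0.002, 0.508, -0.0]
--
[-0.0, 0.0, 0.083, -0.0]
--
```

Call:
carry_out --pt "-0.07 0.002 0.25 0 -1" --pt "-0.131 0.002 0.45 0 -1" --pt "-0.131 0.002 0.51 0 -1" --pt "-0.131 0.002 0.55 0 -1" --pt "-0.131 0.002 0.58 0 -1" --pt "-0.131 0.002 0.59 0 -1" --pt "-0.131 0.002 0.59 0 -1"

```text
clock: 39.75
position: [0.5357, 0.0491, 0.0625]
ee_rot: [-0.014, 1.0, -0.0, 0.0]
ft_force: [-4.3, -1.4, 6.3]
grip_width: 0.328
grasp_force: 60.4
```

```bash
python3 - <<'E'
from h import *
S=pose(); print(S,w2e(S[:3])); held(camera('wrist'))
E
```

```text
[0.53572211 0.0490835  0.0625313  3.16937795] [-0.04019981  0.05925729  0.0625313 ]
[[-0.0802, 0.0451, 0.0433], [-0.0405, 0.0597, 0.047], [0.0139, 0.0739, 0.0484]]
[[-0.0803, -0.0151, 0.0363], [-0.0522, 0.0005, 0.0469], [0.0458, 0.0141, 0.0483]]
```

Call:
carry_out --pt "0 0 0 0 -0.1" --pt "0 0 0 0 0.02" --pt "0 0 0 0 0.02" --pt "0 0 -0.3 0 0.02" --pt "0.1 0 -0.7 0 0.02" --pt "0.25 0 -1 0 0.02" --pt "0.4 0 -1 0 0.02" --pt "0.4 0 -1 0 0.02"

```text
clock: 40.85
position: [0.4749, 0.0471, 0.2118]
ee_rot: [-0.014, 1.0, -0.001, 0.0]
ft_force: [0.5, -0.5, 0.3]
grip_width: 0.512
grasp_force: 0.0
```

```bash
python3 - <<'E'
from h import *
S=pose(); print(S,w2e(S[:3]))
for n in('wrist','top'):
    p=camera(n); save(p,n+'8.png')
    for b in blanks(p): print(n,b, w2e(np.array([*b[0]/1000,0])))
legs(S,[*e2w(-.10,.0,.42),H+np.pi/4],[*e2w(.0583,0,.40),H])
E
```

```text
[0.47487542 0.0471311  0.21175554 3.16916788] [-0.10107744  0.05904567  0.21175554]
wrist (array([558.8,  50. ]), array([ 29.5, 153.2]), 2.5, 0.047, 0.77) [-0.01710514  0.05951348  0.        ]
wrist (array([567.5, -10.4]), array([ 30.4, 138.2]), 1.8, 0.0469, 0.58) [-0.0101359  -0.00111061  0.        ]
wrist (array([ 492.3, -299.6]), array([42.1, 56.6]), 75.8, 0.0193, 0.22) [-0.09357514 -0.28804191  0.        ]
top (array([570.7, -10.3]), array([ 29.6, 132.7]), 2.0, 0.0472, 0.75) [-0.00693435 -0.00110216  0.        ]
top (array([629.9,  53.3]), array([10.9, 29.7]), 95.6, 0.0473, 0.44) [0.05406015 0.06077895 0.        ]
top (array([618.1, 150.8]), array([ 8.8, 13.7]), 178.9, 0.2015, 0.35) [0.04505309 0.15857651 0.        ]
top (array([ 537.5, -166.7]), array([39.2, 39.4]), 177.2, 0.113, 0.29) [-0.04459321 -0.1564888   0.        ]
[-0.004, -0.197, -0.694, 0.749]
[-0.079, -0.18, -0.694, 0.749]
--
[-0.373, 0.373, 0.067, 0.75]
[-0.202, 0.488, 0.067, 0.75]
--
```

View pics/top8.png

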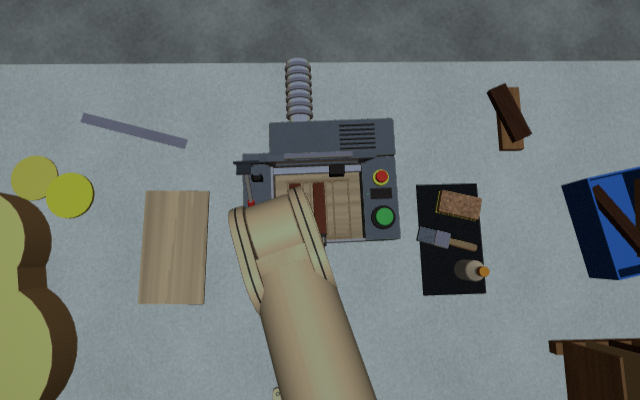

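The top view shows the board empty and the blanks in the left and middle pockets, at about (295,200) and (320,210). I'll rise, check again from near, then return to the bar.

Call:
carry_out --pt "0 -0.197 -0.4 0.4 0" --pt "0 -0.197 -0.694 0.749 0" --pt "0 -0.197 -0.694 0.749 0" --pt "0 -0.197 -0.694 0.749 0"

```text
clock: 41.55
position: [0.4764, 0.018, 0.3149]
ee_rot: [0.18, 0.984, 0.0, -0.0]
ft_force: [-0.3, 0.1, -0.2]
grip_width: 0.498
grasp_force: 0.0
```

Call:
carry_out --pt "-0.079 -0.18 -0.4 0.4 -0.15" --pt "-0.079 -0.18 -0.694 0.749 -0.15" --pt "-0.079 -0.18 -0.694 0.749 -0.15" --pt "-0.079 -0.18 -0.694 0.749 -0.15"

```text
clock: 42.05
position: [0.4776, -0.0113, 0.4181]
ee_rot: [0.368, 0.93, 0.0, -0.001]
ft_force: [1.4, 0.2, -0.9]
grip_width: 0.424
grasp_force: 0.0
```

```bash
python3 - <<'E'
from h import *
S=pose(); print(S,w2e(S[:3]))
for n in('wrist','top'):
    p=camera(n)
    for b in blanks(p): print(n,b, w2e(np.array([*b[0]/1000,0])))
    if n=='top':
        P=w2e(cloud(p)[p['depth']>0]); m=(P[:,2]>.30)&(P[:,2]<.34)&(abs(P[:,1])<.05)&(P[:,0]>.03)&(P[:,0]<.09); print('bar',P[m].mean(0),m.sum())
legs(S,[*e2w(.0583,0,.40),H])
E
```

```text
[ 0.47760914 -0.01132919  0.41814514  2.38772764] [-0.10001658  0.00053111  0.41814514]
wrist (array([564.9,  51.1]), array([ 29.4, 139.6]), 2.9, 0.047, 0.79) [-0.01097618  0.06043859  0.        ]
wrist (array([566.6, -10.2]), array([ 30.1, 139.9]), 1.9, 0.047, 0.61) [-0.01102982 -0.00088495  0.        ]
wrist (array([622.4, 147.8]), array([17.1, 18.2]), 23.6, 0.2075, 0.39) [0.04926555 0.15545477 0.        ]
bar [0.06369581 0.03376134 0.3208432 ] 4
[-0.375, 0.371, 0.06, 0.753]
[-0.204, 0.487, 0.06, 0.753]
--
```

Call:
carry_out --pt "-0.375 0.371 0.06 0.4 -0.15" --pt "-0.375 0.371 0.06 0.753 -0.15" --pt "-0.375 0.371 0.06 0.753 -0.15" --pt "-0.375 0.371 0.06 0.753 -0.15"

```text
clock: 42.75
position: [0.5569, -0.0092, 0.4098]
ee_rot: [0.543, 0.84, -0.0, -0.001]
ft_force: [-0.8, -1.5, 0.1]
grip_width: 0.423
grasp_force: 0.0
```

Call:
carry_out --pt "-0.204 0.487 0.06 0.4 -0.15" --pt "-0.204 0.487 0.06 0.753 -0.15" --pt "-0.204 0.487 0.06 0.753 -0.15" --pt "-0.204 0.487 0.06 0.753 -0.15"

```text
clock: 43.25
position: [0.6353, -0.0075, 0.4026]
ee_rot: [0.696, 0.718, 0.0, 0.001]
ft_force: [-0.6, -0.3, 0.7]
grip_width: 0.425
grasp_force: 0.0
```

```bash
python3 - <<'E'
from h import *
S=pose(); print(S,w2e(S[:3]))
p=camera('wrist'); P=w2e(cloud(p)[p['depth']>0]); m=(P[:,2]>.312)&(P[:,2]<.34)&(abs(P[:,1])<.06)&(P[:,0]>.03)&(P[:,0]<.09); print('bar',np.percentile(P[m],[2,50,98],axis=0).round(4),m.sum())
T=np.array([*e2w(.0583,0,.33),H]); legs(S,T)
arc(T,1.388,1.70,9)
E
```

```text
[ 0.63534425 -0.00750714  0.40259633  1.60130816] [ 5.77633211e-02 -1.59006222e-04  4.02596326e-01]
bar [[ 0.0534 -0.0567  0.3187]
 [ 0.0589  0.0073  0.3223]
 [ 0.0646  0.0583  0.324 ]] 2214
[0.001, 0.004, 0.484, 0.004]
--
1.423 [0.0, 0.052, -0.009]
1.457 [0.0, 0.105, -0.016]
1.492 [0.0, 0.158, -0.021]
1.527 [0.0, 0.211, -0.024]
1.561 [0.0, 0.264, -0.025]
1.596 [0.0, 0.317, -0.025]
1.631 [0.0, 0.37, -0.023]
1.665 [0.0, 0.423, -0.019]
1.7 [0.0, 0.476, -0.013]
```

Call:
carry_out --pt "0 0.006 0.3 0 -0.15" --pt "0 0.006 0.47 0 -0.15" --pt "0 0.006 0.48 0 -0.15" --pt "0 0.006 0.48 0 -1" --pt "0 0.006 0.48 0 -1" --pt "0 0.006 0.48 0 -1" --pt "0 0.006 0.48 0 -1" --pt "0 0.006 0.48 0 -1" --force 30

```text
clock: 44.3
position: [0.6374, -0.0077, 0.3316]
ee_rot: [0.698, 0.716, 0.001, 0.001]
ft_force: [-1.5, -1.9, 7.3]
grip_width: 0.123
grasp_force: 29.6
```

Call:
carry_out --pt "0 0.052 -0.009 0 -1" --pt "0 0.105 -0.016 0 -1" --pt "0 0.158 -0.021 0 -1" --pt "0 0.211 -0.024 0 -1" --pt "0 0.264 -0.025 0 -1" --pt "0 0.317 -0.025 0 -1" --pt "0 0.37 -0.023 0 -1" --pt "0 0.423 -0.019 0 -1" --pt "0 0.475 -0.013 0 -1" --pt "0 0.475 -0.013 0 -1"

```text
clock: 45.55
position: [0.7091, -0.0056, 0.332]
ee_rot: [0.698, 0.716, 0.001, 0.0]
ft_force: [1.0, 0.0, 5.2]
grip_width: 0.125
grasp_force: 31.2
```

```bash
python3 - <<'E'
from h import *
S=pose(); e=w2e(S[:3]); print(S,e,np.arccos((.1-e[0])/.23))
S[3]=H
# rod: grip position at rod angle from side camera
p=camera('side'); im=cv2.cvtColor(p['img'],cv2.COLOR_RGB2HSV); D=w2e(cloud(p))
m=((im[...,0]<8)|(im[...,0]>172))&(im[...,1]>150)&(im[...,2]>70)&(p['depth']>0)
P=D[m]; P=P[(abs(P[:,1]-.158)<.04)&(P[:,2]>.05)]; print('red',np.percentile(P,[2,50,98],axis=0).round(4).tolist()); c=np.median(P,0); print(np.arctan2(c[2]-.058,c[0]+.09), np.hypot(c[2]-.058,c[0]+.09))
S[2]+=.06
legs(S,[*e2w(.03,.08,.37),H+np.pi/6],[*e2w(-.02,.158,.26),H+np.pi/2])
E
```

```text
[ 0.70913775 -0.00561109  0.33200397  1.5967577 ] [ 0.13158086 -0.00037394  0.33200397] 1.708539591729708
red [[-0.0343, 0.1517, 0.1191], [-0.017, 0.1625, 0.1358], [-0.0002, 0.168, 0.1562]]
0.8177975088500928 0.1066836940978021
[0.536, -0.677, 0.147, -1.0]
--
[0.206, -0.01, 0.244, -0.667]
[0.197, 0.061, 0.244, -0.667]
[0.164, 0.125, 0.244, -0.667]
--
```

Call:
carry_out --pt "0 0 0 0 -0.4" --pt "0 0 0 0 -0.4" --pt "0 0 0 0 -0.4" --pt "0 0 -0.1 0 -0.4" --pt "0 0 -0.3 0 -0.2" --pt "0 0 -0.4 0 -0.15" --pt "0 0 -0.4 0 -0.15"

```text
clock: 46.48
position: [0.7085, -0.0054, 0.3937]
ee_rot: [0.698, 0.716, 0.001, 0.001]
ft_force: [-0.3, 0.5, -0.0]
grip_width: 0.429
grasp_force: 0.0
```

Call:
carry_out --pt "0.25 -0.35 0 -0.35 -0.15" --pt "0.536 -0.677 0 -0.7 -0.15" --pt "0.536 -0.677 0.14 -1 -0.15" --pt "0.536 -0.677 0.147 -1 -0.15" --pt "0.536 -0.677 0.147 -1 -0.15"

```text
clock: 47.1
position: [0.6052, 0.0708, 0.3695]
ee_rot: [0.491, 0.871, -0.0, -0.0]
ft_force: [0.6, -0.8, 0.1]
grip_width: 0.426
grasp_force: 0.0
```

Call:
carry_out --pt "0.206 -0.01 0.244 -0.667 -0.15" --pt "0.206 -0.01 0.244 -0.667 -0.15" --pt "0.206 -0.01 0.244 -0.667 -0.15"

```text
clock: 47.48
position: [0.5879, 0.097, 0.3331]
ee_rot: [0.332, 0.943, 0.0, -0.0]
ft_force: [-0.3, -0.4, -0.4]
grip_width: 0.427
grasp_force: 0.0
```

Call:
carry_out --pt "0.197 0.061 0.244 -0.667 -0.15" --pt "0.197 0.061 0.244 -0.667 -0.15" --pt "0.197 0.061 0.244 -0.667 -0.15"

```text
clock: 47.85
position: [0.5706, 0.1225, 0.2967]
ee_rot: [0.164, 0.986, 0.0, 0.0]
ft_force: [-0.3, -0.3, 0.5]
grip_width: 0.425
grasp_force: 0.0
```

Call:
carry_out --pt "0.164 0.125 0.244 -0.667 -0.15" --pt "0.164 0.125 0.244 -0.667 -0.15" --pt "0.164 0.125 0.244 -0.667 -0.15" --pt "0.164 0.125 0.244 -0.667 -0.15"

```text
clock: 48.35
position: [0.5533, 0.1481, 0.2604]
ee_rot: [-0.009, 1.0, 0.0, 0.0]
ft_force: [0.2, 1.1, 0.4]
grip_width: 0.425
grasp_force: 0.0
```

```bash
python3 - <<'E'
from h import *
S=pose(); print(S,w2e(S[:3])); S[3]=H+np.pi/2
p=camera('wrist'); im=cv2.cvtColor(p['img'],cv2.COLOR_RGB2HSV); D=w2e(cloud(p))
m=((im[...,0]<8)|(im[...,0]>172))&(im[...,1]>150)&(im[...,2]>70)&(p['depth']>0)
P=D[m]; P=P[(abs(P[:,1]-.158)<.04)&(P[:,2]>.05)]; print('red',np.percentile(P,[2,50,98],axis=0).round(4).tolist())
legs(S,[*e2w(-.018,.1583,.138),H+np.pi/2])
a0=.818
for a in np.linspace(a0,0,12)[1:]: print(round(-.7*(np.cos(a)-np.cos(a0)),3),round(-.7*(np.sin(a)-np.sin(a0)),3))
E
```

```text
[0.55327148 0.14808533 0.26039291 3.15985737] [-0.01982654  0.15771679  0.26039291]
red [[-0.0369, 0.152, 0.1202], [-0.0182, 0.1586, 0.1391], [0.0001, 0.1656, 0.1546]]
[-0.012, 0.004, 0.816, -0.0]
--
-0.037 0.037
-0.07 0.077
-0.101 0.119
-0.129 0.163
-0.153 0.209
-0.174 0.257
-0.191 0.306
-0.204 0.356
-0.214 0.407
-0.219 0.459
-0.221 0.511
```

Call:
carry_out --pt "-0.012 0.004 0.4 -0.02 -0.15" --pt "-0.012 0.004 0.75 -0.02 -0.15" --pt "-0.012 0.004 0.816 -0.02 -0.15" --pt "-0.012 0.004 0.816 -0.02 -0.15" --pt "-0.012 0.004 0.816 -0.02 -1" --pt "-0.012 0.004 0.816 -0.02 -1" --pt "-0.012 0.004 0.816 -0.02 -1" --pt "-0.012 0.004 0.816 -0.02 -1" --pt "-0.012 0.004 0.816 -0.02 -1" --force 25

```text
clock: 49.52
position: [0.5559, 0.1489, 0.1391]
ee_rot: [-0.018, 1.0, -0.0, 0.002]
ft_force: [3.9, -3.8, 5.9]
grip_width: 0.174
grasp_force: 27.5
```

Call:
carry_out --pt "-0.037 0 0.037 0 -1" --pt "-0.07 0 0.077 0 -1" --pt "-0.101 0 0.119 0 -1" --pt "-0.129 0 0.163 0 -1" --pt "-0.153 0 0.209 0 -1" --pt "-0.174 0 0.257 0 -1" --pt "-0.191 0 0.306 0 -1" --pt "-0.204 0 0.356 0 -1" --pt "-0.214 0 0.407 0 -1" --pt "-0.219 0 0.459 0 -1" --pt "-0.221 0 0.511 0 -1" --pt "-0.221 0 0.522 0 -1" --pt "-0.221 0 0.522 0 -1"

```text
clock: 51.15
position: [0.5877, 0.1501, 0.0607]
ee_rot: [-0.018, 1.0, -0.001, 0.0]
ft_force: [-5.6, -9.1, 21.5]
grip_width: 0.176
grasp_force: 27.7
```

```bash
python3 - <<'E'
from h import *
S=pose(); print(S,w2e(S[:3]),manip.get_obs()['ft_force'],manip.get_obs()['grip_width'])
E
```

```text
[0.5876884  0.15005292 0.06068419 3.17791058] [0.01463257 0.15869938 0.06068419] [-5.61112958 -9.07353464 21.46882551] 0.17621678554064527
```

Call:
carry_out --pt "0 0 0 0 -0.5" --pt "0 0 0 0 -0.15" --pt "0 0 0 0 -0.1" --pt "0 0 0 0 -0.1" --pt "0 0 -0.3 0 -0.1" --pt "0 0 -0.7 0 -0.1" --pt "0 0 -1 0 -0.1" --pt "0 0 -1 0 -0.1" --pt "0 0 -1 0 -0.1"

```text
clock: 52.28
position: [0.5868, 0.1505, 0.2079]
ee_rot: [-0.019, 1.0, -0.0, -0.001]
ft_force: [0.2, -0.7, 0.1]
grip_width: 0.454
grasp_force: 0.0
```

```bash
python3 - <<'E'
from h import *
S=pose(); print(S,w2e(S[:3])); 
p=camera('wrist'); im=cv2.cvtColor(p['img'],cv2.COLOR_RGB2HSV); D=w2e(cloud(p))
m=((im[...,0]<8)|(im[...,0]>172))&(im[...,1]>150)&(im[...,2]>70)&(p['depth']>0)
P=D[m]; P=P[(abs(P[:,1]-.158)<.02)&(P[:,2]>.04)]; print('red',np.percentile(P,[2,50,98],axis=0).round(4).tolist(), 'slope',np.polyfit(P[:,0],P[:,2],1))
for b in blanks(p): print(b, w2e(np.array([*b[0]/1000,0])))
legs(S,[*e2w(.015,.10,.40),H+np.pi/4],[*e2w(.1305,0,.40),H])
E
```

```text
[0.58675656 0.15049786 0.2079112  3.17902128] [0.01371383 0.15917079 0.2079112 ]
red [[-0.0086, 0.1519, 0.0603], [0.0144, 0.1588, 0.064], [0.0393, 0.1659, 0.066]] slope [-0.00034162  0.06368234]
(array([565.3,  51. ]), array([ 30.3, 138.6]), 2.5, 0.047, 0.96) [-0.0105792   0.06032719  0.        ]
(array([567.3,  -9.9]), array([ 31.5, 139.8]), 2.3, 0.0469, 0.9) [-0.01032152 -0.00060509  0.        ]
[-0.003, -0.197, -0.64, 0.758]
[-0.079, -0.181, -0.64, 0.758]
--
[-0.508, 0.037, -0.0, 0.75]
[-0.455, 0.228, -0.0, 0.75]
--
```

Rod level in its clip and both blanks well placed. Next I'll shut the lid.

Call:
carry_out --pt "0 -0.197 -0.64 0.4 -0.15" --pt "0 -0.197 -0.64 0.758 -0.15" --pt "0 -0.197 -0.64 0.758 -0.15" --pt "0 -0.197 -0.64 0.758 -0.15"

```text
clock: 52.88
position: [0.588, 0.1209, 0.3036]
ee_rot: [0.178, 0.984, -0.0, -0.001]
ft_force: [0.3, 0.5, -0.4]
grip_width: 0.423
grasp_force: 0.0
```

Call:
carry_out --pt "-0.079 -0.181 -0.64 0.4 -0.15" --pt "-0.079 -0.181 -0.64 0.758 -0.15" --pt "-0.079 -0.181 -0.64 0.758 -0.15" --pt "-0.079 -0.181 -0.64 0.758 -0.15"

```text
clock: 53.38
position: [0.5896, 0.0916, 0.3991]
ee_rot: [0.368, 0.93, -0.001, -0.001]
ft_force: [-0.1, -0.1, -0.3]
grip_width: 0.422
grasp_force: 0.0
```

Call:
carry_out --pt "-0.508 0.037 0 0.4 -0.15" --pt "-0.508 0.037 0 0.75 -0.15" --pt "-0.508 0.037 0 0.75 -0.15"

```text
clock: 53.75
position: [0.6493, 0.0428, 0.3984]
ee_rot: [0.543, 0.84, -0.001, -0.002]
ft_force: [-0.6, 0.7, 0.1]
grip_width: 0.429
grasp_force: 0.0
```

Call:
carry_out --pt "-0.455 0.228 0 0.4 -0.15" --pt "-0.455 0.228 0 0.75 -0.15" --pt "-0.455 0.228 0 0.75 -0.15" --pt "-0.455 0.228 0 0.75 -0.15"

```text
clock: 54.25
position: [0.7073, -0.0034, 0.4013]
ee_rot: [0.694, 0.72, 0.0, -0.0]
ft_force: [-0.8, -0.2, -0.4]
grip_width: 0.422
grasp_force: 0.0
```

```bash
python3 - <<'E'
from h import *
S=pose(); print(S,w2e(S[:3]))
p=camera('wrist'); P=w2e(cloud(p)[p['depth']>0]); m=(P[:,2]>.312)&(P[:,2]<.34)&(abs(P[:,1])<.05)&(P[:,0]>.03)&(P[:,0]<.16); print('bar',np.percentile(P[m],[2,50,98],axis=0).round(4),m.sum())
T=np.array([*e2w(.1300,0,.331),H]); legs(S,T)
arc(T,1.70,1.15,9);print();arc(T,1.15,.6,9);print();arc(T,.6,0,11)
E
```

```text
[ 0.70733626 -0.00339156  0.40125136  1.60756809] [0.12984358 0.0018962  0.40125136]
bar [[ 0.1269 -0.0476  0.3204]
 [ 0.1325  0.0061  0.3239]
 [ 0.1382  0.0485  0.3258]] 1882
[-0.013, 0.001, 0.468, 0.016]
--
1.639 [-0.0, -0.093, -0.009]
1.578 [-0.0, -0.187, -0.013]
1.517 [-0.0, -0.281, -0.011]
1.456 [-0.0, -0.374, -0.003]
1.394 [-0.0, -0.467, 0.011]
1.333 [-0.0, -0.558, 0.03]
1.272 [-0.0, -0.649, 0.055]
1.211 [-0.0, -0.737, 0.085]
1.15 [-0.0, -0.824, 0.121]

1.089 [-0.0, -0.084, 0.041]
1.028 [-0.0, -0.166, 0.087]
0.967 [-0.0, -0.245, 0.138]
0.906 [-0.0, -0.32, 0.193]
0.844 [-0.0, -0.392, 0.253]
0.783 [-0.0, -0.46, 0.318]
0.722 [-0.0, -0.524, 0.386]
0.661 [-0.0, -0.584, 0.458]
0.6 [-0.0, -0.639, 0.534]

0.545 [-0.0, -0.045, 0.07]
0.491 [0.0, -0.087, 0.143]
0.436 [-0.0, -0.124, 0.218]
0.382 [-0.0, -0.157, 0.294]
0.327 [-0.0, -0.186, 0.373]
0.273 [-0.0, -0.211, 0.453]
0.218 [-0.0, -0.231, 0.534]
0.164 [-0.0, -0.247, 0.616]
0.109 [-0.0, -0.259, 0.699]
0.055 [-0.0, -0.266, 0.782]
0.0 [-0.0, -0.268, 0.866]
```

Call:
carry_out --pt "-0.013 0.003 0.3 0.016 -0.15" --pt "-0.013 0.003 0.47 0.016 -0.15" --pt "-0.013 0.003 0.47 0.016 -0.15" --pt "-0.013 0.003 0.47 0.016 -1" --pt "-0.013 0.003 0.47 0.016 -1" --pt "-0.013 0.003 0.47 0.016 -1" --pt "-0.013 0.003 0.47 0.016 -1" --pt "-0.013 0.003 0.47 0.016 -1" --force 30

```text
clock: 55.3
position: [0.7093, -0.0066, 0.3326]
ee_rot: [0.7, 0.714, 0.001, 0.001]
ft_force: [0.6, 0.4, 6.5]
grip_width: 0.126
grasp_force: 29.7
```

Call:
carry_out --pt "0 -0.093 -0.009 0 -1" --pt "0 -0.187 -0.013 0 -1" --pt "0 -0.281 -0.011 0 -1" --pt "0 -0.374 -0.003 0 -1" --pt "0 -0.467 0.011 0 -1" --pt "0 -0.558 0.03 0 -1" --pt "0 -0.649 0.055 0 -1" --pt "0 -0.737 0.085 0 -1" --pt "0 -0.824 0.121 0 -1" --pt "0 -0.824 0.121 0 -1"

```text
clock: 56.55
position: [0.5846, -0.01, 0.3129]
ee_rot: [0.7, 0.714, -0.001, 0.001]
ft_force: [-2.0, -1.3, 2.2]
grip_width: 0.124
grasp_force: 31.0
```

Call:
carry_out --pt "0 -0.084 0.041 0 -1" --pt "0 -0.166 0.087 0 -1" --pt "0 -0.245 0.138 0 -1" --pt "0 -0.32 0.193 0 -1" --pt "0 -0.392 0.253 0 -1" --pt "0 -0.46 0.318 0 -1" --pt "0 -0.524 0.386 0 -1" --pt "0 -0.584 0.458 0 -1" --pt "0 -0.639 0.534 0 -1" --pt "0 -0.639 0.534 0 -1"

```text
clock: 57.8
position: [0.4886, -0.012, 0.2313]
ee_rot: [0.7, 0.714, -0.001, -0.0]
ft_force: [0.4, -4.0, -2.6]
grip_width: 0.124
grasp_force: 30.7
```

```bash
python3 - <<'E'
from h import *
S=pose(); e=w2e(S[:3]); print(S,e,np.arccos((.1-e[0])/.23),manip.get_obs()['grip_width'])
E
```

```text
[ 0.48859798 -0.01204534  0.23128867  1.59064317] [-0.08905271 -0.00049899  0.23128867] 0.6059379030628014 0.12397754317921963
```

Same pose as on the way up. Last part of the closing arc, then release.

Call:
carry_out --pt "0 -0.045 0.07 0 -1" --pt "0 -0.087 0.143 0 -1" --pt "0 -0.124 0.218 0 -1" --pt "0 -0.157 0.294 0 -1" --pt "0 -0.186 0.373 0 -1" --pt "0 -0.211 0.453 0 -1" --pt "0 -0.231 0.534 0 -1" --pt "0 -0.247 0.616 0 -1" --pt "0 -0.259 0.699 0 -1" --pt "0 -0.265 0.78 0 -1" --pt "0 -0.268 0.84 0 -1" --pt "0 -0.268 0.855 0 -1" --pt "0 -0.268 0.855 0 -1"

```text
clock: 59.42
position: [0.4496, -0.0124, 0.1052]
ee_rot: [0.7, 0.714, -0.0, 0.0]
ft_force: [-8.9, -4.9, 22.9]
grip_width: 0.123
grasp_force: 32.8
```

```bash
python3 - <<'E'
from h import *
S=pose(); e=w2e(S[:3]); print(S,e,manip.get_obs()['ft_force'])
E
```

```text
[ 0.44963643 -0.01235257  0.10523793  1.59100489] [-0.12800711  0.00030806  0.10523793] [-8.93818393 -4.91705685 22.94487021]
```

Call:
carry_out --pt "0 0 0 0 -0.5" --pt "0 0 0 0 -0.5" --pt "0 0 0 0 -0.5" --pt "0 0 -0.1 0 -0.5" --pt "0 0 -0.4 0 -0.5" --pt "0 0 -0.8 0 -0.5" --pt "0 0 -0.8 0 -0.5"

```text
clock: 60.3
position: [0.4515, -0.0119, 0.2287]
ee_rot: [0.7, 0.714, 0.002, 0.004]
ft_force: [0.0, 0.3, -1.3]
grip_width: 0.25
grasp_force: 0.0
```

```bash
python3 - <<'E'
from h import *
S=pose(); print(S)
p=camera('top'); save(p,'top9.png'); D=cloud(p); P=w2e(D[p['depth']>0])
m=(abs(P[:,1]-.114)<.004)&(P[:,2]>.08)&(P[:,2]<.2)&(P[:,0]>-.09)&(P[:,0]<.09); print('lid',np.polyfit(P[m][:,0],P[m][:,2],1),m.sum())
m=(P[:,0]>-.137)&(P[:,0]<-.12)&(abs(P[:,1])<.06)&(P[:,2]>.05)&(P[:,2]<.15); print('bar',m.sum(),np.median(P[m],0) if m.sum() else '')
im=cv2.cvtColor(p['img'],cv2.COLOR_RGB2HSV)
m=(im[...,0]>45)&(im[...,0]<80)&(im[...,1]>150)&(p['depth']>0)&(D[...,2]>.1); G=D[m]; print('green',G.mean(0),G.min(0),G.max(0))
r=cv2.minEnclosingCircle((G[:,:2]*1000).astype(np.float32)); print(r)
legs(S,[.5375,-.1667,.16,H])
E
```

```text
[ 0.45145728 -0.01190144  0.22873185  1.5913606 ]
lid [0.00098819 0.09908116] 235
bar 0 
green [ 0.53684538 -0.16766332  0.11214893] [ 0.51615251 -0.18659952  0.10045133] [ 0.55714761 -0.14568659  0.11660269]
((537.2882080078125, -166.6322784423828), 21.15071678161621)
[-0.522, 0.276, 0.229, -0.008]
[-0.523, 0.274, 0.229, -0.008]
--
```

View pics/top9.png

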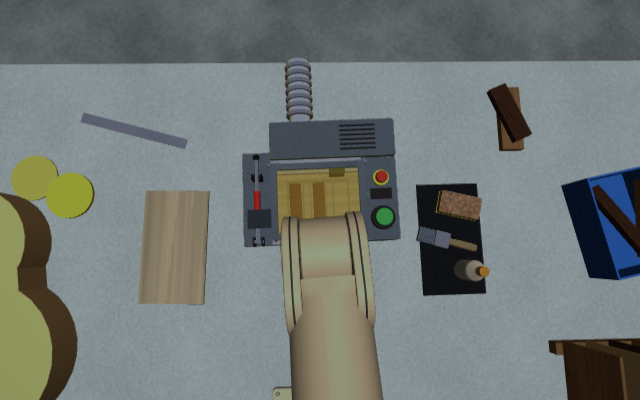

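The lid is shut (slope about 0), the rod lies in its clip and the mat is untouched. Next the plunger at (384,216).

Call:
carry_out --pt "-0.522 0.276 0 0 -1" --pt "-0.522 0.276 0 0 -1" --pt "-0.522 0.276 0.1 0 -1" --pt "-0.522 0.276 0.1 0 -1"

```text
clock: 60.85
position: [0.4908, -0.0886, 0.2074]
ee_rot: [0.699, 0.715, -0.0, -0.002]
ft_force: [-1.0, 0.7, 0.8]
grip_width: 0.002
grasp_force: 0.0
```

Call:
carry_out --pt "-0.523 0.274 0.1 0 -1" --pt "-0.523 0.274 0.2 0 -1" --pt "-0.523 0.274 0.35 0 -1" --pt "-0.523 0.274 0.35 0 -1" --pt "-0.523 0.274 0.35 0 -1"

```text
clock: 61.48
position: [0.5351, -0.1664, 0.1578]
ee_rot: [0.699, 0.715, 0.0, 0.001]
ft_force: [-0.1, -0.2, 0.3]
grip_width: 0.001
grasp_force: 0.0
```

```bash
python3 - <<'E'
from h import *
S=pose(); print(S, manip.get_obs()['grip_width']); legs(S,[.5373,-.1665,.140,H],[.5373,-.1665,.118,H])
E
```

```text
[ 0.53506364 -0.16642674  0.15778441  1.5925622 ] 0.000526072465339532
[-0.001, 0.015, 0.119, -0.013]
--
[0.0, 0.0, 0.147, -0.0]
--
```

Call:
carry_out --pt "0 0.015 0.12 0 -1" --pt "0 0.015 0.17 0 -1" --pt "0 0.015 0.22 0 -1" --pt "0 0.015 0.255 0 -1" --pt "0 0.015 0.265 0 -1" --pt "0 0.015 0.265 0 -1" --pt "0 0.015 0.265 0 -1"

```text
clock: 62.35
position: [0.538, -0.1673, 0.1232]
ee_rot: [0.7, 0.714, -0.001, 0.002]
ft_force: [-30.6, 4.3, 72.3]
grip_width: 0.001
grasp_force: 36.2
```

```bash
python3 - <<'E'
from h import *
for n in('wrist','side'):
    p=camera(n); D=cloud(p); im=cv2.cvtColor(p['img'],cv2.COLOR_RGB2HSV)
    m=(im[...,0]>45)&(im[...,0]<80)&(im[...,1]>150)&(p['depth']>0)&(abs(D[...,0]-.537)<.03)&(abs(D[...,1]+.167)<.03); G=D[m]
    print(n,len(G),np.percentile(G,[2,50,98],axis=0).round(4).tolist() if len(G) else '')
print(pose(),manip.get_obs()['ft_force'])
E
```

```text
wrist 1920 [[0.5186, -0.1748, 0.098], [0.5394, -0.1567, 0.1004], [0.5582, -0.1467, 0.1089]]
side 76 [[0.5204, -0.1863, 0.0964], [0.5349, -0.1588, 0.1012], [0.5601, -0.1461, 0.1177]]
[ 0.53800605 -0.16729296  0.12324033  1.59091231] [-30.13491185   4.48237082  73.0675576 ]
```

Call:
carry_out --pt "0 0 -0.2 0 -1" --pt "0 0 -0.5 0 -1" --pt "0 0 -0.8 0 -1" --pt "0 0 -0.8 0 -1" --pt "0 0 -0.8 0 -1"

```text
clock: 63.08
position: [0.5366, -0.1675, 0.236]
ee_rot: [0.7, 0.714, -0.0, -0.0]
ft_force: [1.3, -0.9, -0.2]
grip_width: -0.001
grasp_force: 0.0
```

```bash
python3 - <<'E'
from h import *
for n in('wrist','side','top'):
    p=camera(n); D=cloud(p); im=cv2.cvtColor(p['img'],cv2.COLOR_RGB2HSV)
    m=(im[...,0]>45)&(im[...,0]<80)&(im[...,1]>150)&(p['depth']>0)&(abs(D[...,0]-.537)<.03)&(abs(D[...,1]+.167)<.03); G=D[m]
    print(n,len(G),np.percentile(G,[2,50,98],axis=0).round(4).tolist() if len(G) else '')
    if n=='wrist': save(p,'w9.png')
    P=w2e(D[p['depth']>0]); m=(abs(P[:,1]-.114)<.004)&(P[:,2]>.08)&(P[:,2]<.2)&(P[:,0]>-.09)&(P[:,0]<.09); print('lid',np.polyfit(P[m][:,0],P[m][:,2],1) if m.sum()>20 else 0)
E
```

```text
wrist 1715 [[0.5195, -0.1857, 0.1057], [0.5382, -0.1652, 0.1129], [0.5571, -0.1464, 0.1143]]
lid 0
side 131 [[0.5197, -0.1843, 0.0999], [0.5383, -0.1604, 0.1123], [0.5584, -0.1447, 0.1169]]
lid [-0.00572319  0.09545426]
top 124 [[0.5177, -0.1845, 0.0991], [0.5347, -0.1647, 0.1127], [0.5546, -0.1463, 0.1161]]
lid [0.00667977 0.09896133]
```

View pics/w9.png

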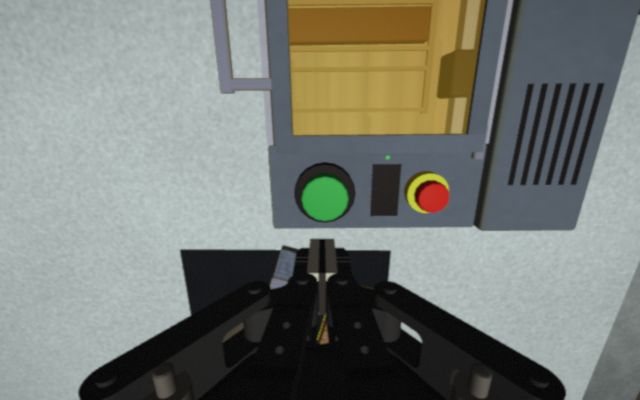

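The plunger dropped from z 113 to 100 mm, its full 12 mm stroke, and has come back out. It shows at (325,199), with the lid shut and the robot clear of everything.

```bash
python3 -c "
from h import *
print(ticket.hand_in())"
```

```text
the job is handed in; nothing more can be done
None
```

The engraver is loaded and started and the job is handed in (no verdict came back): two blanks lie in the left and middle pockets, the rod is in its clip, the lid is shut, and the start plunger was pushed fully down and came back out.

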